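# Clear the panel frame and drive its corner pegs home

## Task

Get the panel frame ready and peg its corners: first slide the glue pot along the bench, never lifting or tipping it, to stand on the round cork mat, and put every wood offcut lying on the mat or the frame into the plywood tray. Only then, with the mallet in the gripper, drive all four corner pegs fully home (the mallet alone may push the pegs; do not press on the frame or pegs with the gripper), and finally stand the mallet back upright, on its striking face, in the middle of its felt pad. Leave the tin, the brush jar and the bottle alone.

Things in the scene. Friction and masses are not known exactly. Their poses are not given: they have to be found in the camera images.
- frame: Oblong frame of brown wood bars, 150 x 240 mm, lying flat and fixed to the bench. Bars 40 mm wide, 22 mm thick (top at z = 0.022). Origin: centre, at bench level; x across the short side, y along the long side. The opening inside is 70 mm (x) by 160 mm (y).
- peg1 (a joint): Drive-in depth of the pale wooden peg at the frame's corner (-55, -100 mm in the frame's x, y), m: 0 = standing highest (head underside 18 mm above the wood), 0.018 = fully home (head on the wood). Stiff fit: needs about 15 N to move and stays where it is left; it does not spring back. Starts between 0 and 0.006.
- peg2 (a joint): Drive-in depth of the pale wooden peg at the frame's corner (-55, +100 mm in the frame's x, y), m: 0 = standing highest (head underside 18 mm above the wood), 0.018 = fully home (head on the wood). Stiff fit: needs about 15 N to move and stays where it is left; it does not spring back. Starts between 0 and 0.006.
- peg3 (a joint): Drive-in depth of the pale wooden peg at the frame's corner (+55, -100 mm in the frame's x, y), m: 0 = standing highest (head underside 18 mm above the wood), 0.018 = fully home (head on the wood). Stiff fit: needs about 15 N to move and stays where it is left; it does not spring back. Starts between 0 and 0.006.
- peg4 (a joint): Drive-in depth of the pale wooden peg at the frame's corner (+55, +100 mm in the frame's x, y), m: 0 = standing highest (head underside 18 mm above the wood), 0.018 = fully home (head on the wood). Stiff fit: needs about 15 N to move and stays where it is left; it does not spring back. Starts between 0 and 0.006.
- peg1_top (a point): Centre of the top of peg1's round flat head (24 mm across, 6 mm thick, on a 16 mm shank); it moves with the peg. 6 mm above the wood when home.
- peg2_top (a point): Centre of the top of peg2's round flat head (24 mm across, 6 mm thick, on a 16 mm shank); it moves with the peg. 6 mm above the wood when home.
- peg3_top (a point): Centre of the top of peg3's round flat head (24 mm across, 6 mm thick, on a 16 mm shank); it moves with the peg. 6 mm above the wood when home.
- peg4_top (a point): Centre of the top of peg4's round flat head (24 mm across, 6 mm thick, on a 16 mm shank); it moves with the peg. 6 mm above the wood when home.
- pot: Lidded steel glue pot, 110 mm across, 58 mm to the top of the lid, about 0.65 kg, loose on the bench. Origin: centre of its underside. A handle (14 mm bar) sticks out along the pot's +y to 182 mm from the centre, its axis 60 mm above the bench. At the start it hangs over a corner peg and over whatever offcut lies at that end of the frame.
- pot_knob (a point): Top centre of the lid's round black knob (24 mm across, 26 mm high, fixed to the pot), 84 mm above the pot's underside.
- mat: Round cork mat, 150 mm across, let in flush with the bench top (no step). Origin: its centre. The pot's place.
- mallet: Mallet of about 0.5 kg, standing on one striking face: black rubber head 60 (x) x 46 (y) x 84 mm high, with a round wooden handle (24 mm thick) sticking out level along the mallet's +x to 155 mm from the head's centre, its axis 50 mm above the underside. Origin: centre of the head's underside, which is the striking face. Can be gripped across the head's 46 mm.
- mallet_top (a point): Centre of the top of the mallet's head, 84 mm above its underside.
- pad: Blue felt pad 100 (x) x 90 (y) x 6 mm thick, fixed to the bench; the mallet's place. Origin: centre of its underside.
- tray: Open plywood tray for offcuts, 215 (x) x 230 (y) x 45 mm high, walls and floor 6 mm, fixed. Origin: centre of its underside.
- offcut1: Pale wooden offcut, a plain strip 156 (x) x 32 (y) x 24 mm high, about 80 g; at the start it lies flat across the frame's two long bars. Origin: centre of its underside. May be absent.
- offcut2: Pale wooden offcut, a plain strip 170 (x) x 32 (y) x 24 mm high, about 80 g; at the start it lies flat across the frame's two long bars. Origin: centre of its underside. May be absent.
- offcut3: Pale wooden offcut, a plain strip 184 (x) x 32 (y) x 24 mm high, about 80 g; at the start it lies flat across the frame's two long bars. Origin: centre of its underside. May be absent.
- offcut4: Pale wooden offcut, a plain strip 140 (x) x 32 (y) x 24 mm high, about 80 g; at the start it lies flat on the cork mat, in the way of the pot. Origin: centre of its underside. May be absent.
- tin: Closed brass-coloured tin, 80 mm across, 110 mm high; bystander. Origin: centre of its underside.
- brush_jar: Glass jar with brushes, 80 mm across, up to 240 mm high; bystander. Origin: centre of its underside.
- bottle: Amber bottle, 64 mm across, 170 mm high; bystander. Origin: centre of its underside.
Things that resemble listed ones, but are neither listed nor needed, are in the scene too. Several things have the shape of the mallet; the one meant has the colours described above. Leave any blue look-alike of the offcut4 alone.

How it is judged:
By the outcome, as a careful person would: the job done as asked, in the order asked, and still so for the second after the job is handed in, with the robot touching nothing.
Of offcut1, offcut2, offcut3, offcut4 only 2 to 4 are there at a start; the rules pass over those that are not, and their reading is None.
At some moment in a run one of pot, offcut4 may be knocked a few centimetres aside while the robot is not near it.
It also fails if it takes over 210 s, if anything falls off the work surface, if the arm or the gripper's body presses on something with over 40 N, if the wrist force passes 120 N, or if a joint passes its speed limit or range.

## Robot

A 6-joint arm with a two-finger parallel gripper is mounted at the origin on the work surface. World frame = base frame: x ahead of the robot, y to its left, z up, the work surface at z = 0. Lengths are in mm, angles in degrees, forces in N, time in s.
With the tool pointing down it reaches from about 350 to 850 mm from the base axis. Payload 8.1 kg.
Tool frame: the origin (TCP) lies between the finger pads; the fingertips stand ahead of it and the grasp point (between the pads) lies 2 mm behind it (nose_length is the z of the fingertips in the tool frame, in mm); z points along the fingers, y is the direction in which the jaws open and shut (so a half turn about z gives the same grasp; the last joint's range is limited). The gripper opens to 85 mm and grips with 20 to 120 N. Pads are 22 mm wide; open, the fingers measure 114 mm over their backs; the gripper's body (76 mm by 85 mm) begins 54 mm behind the grasp point. The pads swing forward as they close: fully open they stand 13 mm farther back than shut.
Start: joints at [-81.096, 7.471, 85.268, -0, 87.261, -4.893], TCP at [143.108, -582.688, 223.892] pointing down, gripper open.
Joint ranges: [-169.43, 169.43], [-51.17, 129.36], [1.28, 143.12], [-76.62, 256.62], [0, 156.53], [-152.29, 152.29]. Speed limits (degrees/s): [136.94, 136.94, 159.86, 180, 180, 180].

## Interface

Orientations are given as [roll, pitch, yaw] about the fixed x, y, z axes, in that order (R = Rz(yaw) Ry(pitch) Rx(roll)).
In Python, from bench import * gives the robot as it stands.
- The arm moves only by the tool jog_arm, never from a script. Its argument "plan" is a list of rows, each a list of 3 entries, a list of its own where there are three numbers: the turn, a rotation vector about the tool's x, y, z in degrees, then the shift along the tool's x, y, z in m, then the gripper's target within -1 to 1 (fully open at 1, half-way at 0, shut at -1). A call has 1 to 12 rows; each row is the pose to reach, as a shift and turn from the pose commanded when the call began, along the tool's axes at that moment; what a row does not reach only later rows make up. A row lasts 1/8 s, in which the tool goes at most 62.5 mm and 10.7 degrees, less where a joint would pass 70% of its speed; a pose out of reach is approached as far as the arm can. A call with a gripper value outside its range is refused whole. The fingers move at their own pace and stop on an object; "force" is the grip in N (left out, the last holds). Time passes only in rows, so rows that repeat a pose let the fingers close. It gives the time, the measured TCP pose, the force and the opening at its end, in the units of the state.
- sense(): the state, without advancing time (a new reading comes with each control period).
- snapshot(name): name is "scene" or "side" or "wrist"; returns (picture, depth): 400x640x3 uint8, blue, green, red; 400x640 float32, mm along the optical axis (not along the pixel's ray), 0 where there is no reading.
- camera_info(name): a dict with "fov_y" (degrees; the focal length in pixels is half the picture's height over the tangent of half this angle, whatever the lens; pixels are square), "cx", "cy" (the principal point, pixels), "origin" and "orientation" of the camera in the world. Camera axes: x right, y down, z forward; pixel columns grow to the right and rows downward; lengths in mm; the calibration is good to about 2 mm. A picture is of the moment at which its call begins: read the wrist's pose just before it. camera_info takes no time and is no camera call; for the wrist camera it gives the pose at the moment of the call.
- hand_in(): hands the job in, once; it reports no verdict.
The state is a dict: "time": time; "joint_pos": joint angles; "qd": joint speeds; "joint_efforts": joint torques, N m; "tool_pos": TCP position; "tcp_rot": TCP orientation; "ft_force": force on the tool from outside, world axes, zero at the start; "wrist_torque": the same for the moment, N m; "finger_gap": finger opening in mm.
Only numpy, scipy, OpenCV 4.12 (cv2) and the standard library are available. Lean on these libraries where they do the work, as an engineer would, in place of code of your own. Each camera call takes 0.05 s, during which the arm holds its last target.

## Working session

There is one attempt and no reset: what is moved stays moved. The work goes in short steps, Python scripts to look and compute and a tool call to move; the robot and the scene stay as the last step left them, time stands still between calls to the robot, and variables do not carry over. Pictures are saved under pics/ and viewed, and the job is handed in when it is done.

Besides the shell and the picture viewer there is one more tool, called after "Emit:" as name(argument=value, ...), one argument or row to a line, values as JSON. jog_arm: Moves the arm, as the interface text tells. Its arguments: {"type":"object","properties":{"plan":{"type":"array","items":{"type":"array"}},"force":{"type":"number"}},"required":["plan"]}

```bash
ls; mkdir -p pics
python3 - <<'E'
from bench import *
import cv2
print(sense())
for n in ["scene","side","wrist"]:
    print(n,camera_info(n))
    p,d=snapshot(n); cv2.imwrite(f"pics/{n}0.png",p)
E
```

```text
pics
{'time': 0.0, 'joint_pos': array([-8.10963798e+01,  7.51443839e+00,  8.53310014e+01,  8.84438623e-04,
        8.72612954e+01, -4.89321423e+00]), 'qd': array([ 0.00992123,  0.01212777,  0.0026337 , -0.02849471,  0.00024694,
        0.0637234 ]), 'joint_efforts': array([-1.18482545e-03, -5.69390059e+01, -5.00561571e+01, -2.40330746e-04,
        1.48548750e-02, -1.49150350e-05]), 'tool_pos': array([ 143.02458199, -582.11393662,  222.83492225]), 'tcp_rot': array([-1.79893729e+02, -9.98452390e-03,  1.37967821e+01]), 'ft_force': array([0.51209854, 0.21365718, 0.0163988 ]), 'wrist_torque': array([ 0.01840709, -0.09756281,  0.00784731]), 'finger_gap': 84.78280855235911}
scene {'fov_y': 46.92473222344637, 'cx': 320.30654319127115, 'cy': 204.83409330856207, 'origin': array([1294.14134225, 1011.95625186, 1290.90457302]), 'orientation': array([-133.66266566,    1.13800026,  142.52209579])}
side {'fov_y': 50.12247366430253, 'cx': 318.95706645384286, 'cy': 197.9608527269427, 'origin': array([  186.53633076, -1263.33126583,   901.06548861]), 'orientation': array([-122.32571521,    0.74738829,  -15.95698969])}
wrist {'fov_y': 61.23745949129038, 'cx': 319.88918041831994, 'cy': 196.35708277871186, 'origin': array([ 214.36474862, -563.99602995,  372.33763306]), 'orientation': array([ 1.63109724e+02,  1.46746945e-01, -7.62065431e+01])}
```

View pics/scene0.png

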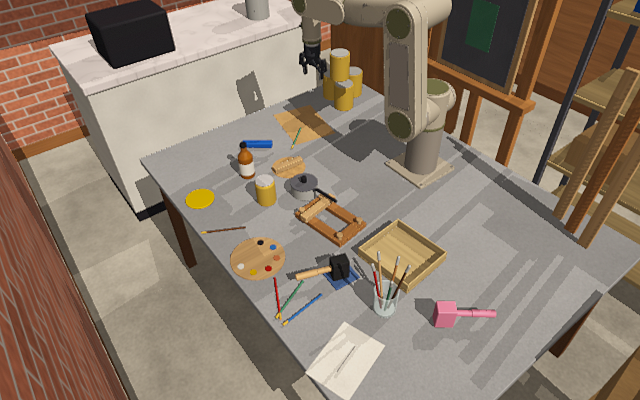

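View pics/side0.png

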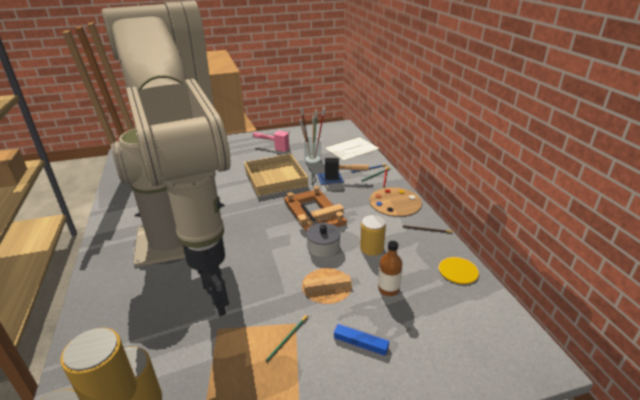

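View pics/wrist0.png

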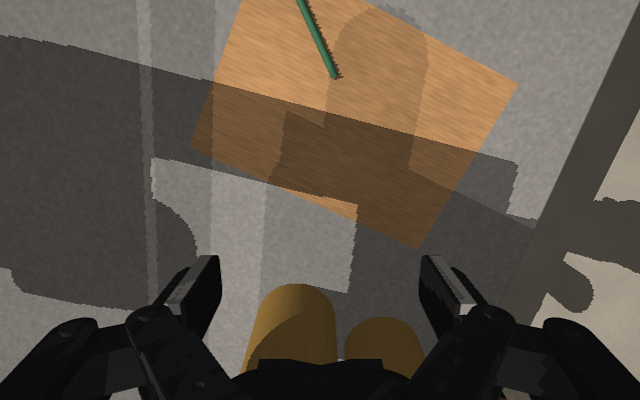

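Scene picture: tray at (402,253), black-headed mallet at (341,267), frame at (332,217), pot at (303,184), cork mat with an offcut at (288,167), blue strip look-alike at (257,144), pink mallet look-alike at (447,314), and a yellow disc at (200,199). I'll take enlarged crops next.

```bash
cat > h.py <<'E'
from bench import *
import cv2, numpy as np
from scipy.spatial.transform import Rotation as R
def cam(n):
    c=camera_info(n); f=200/np.tan(np.radians(c["fov_y"]/2))
    return dict(f=f,cx=c["cx"],cy=c["cy"],o=np.array(c["origin"]),R=R.from_euler("xyz",c["orientation"],degrees=True).as_matrix())
def cloud(c,d):
    v,u=np.mgrid[0:d.shape[0],0:d.shape[1]]
    P=np.stack([(u-c["cx"])/c["f"]*d,(v-c["cy"])/c["f"]*d,d],-1)
    W=P@c["R"].T+c["o"]; W[d<=0]=np.nan; return W
def ray(c,u,v,z):
    r=c["R"]@np.array([(u-c["cx"])/c["f"],(v-c["cy"])/c["f"],1.]); return c["o"]+r*(z-c["o"][2])/r[2]
def proj(c,P):
    q=(np.asarray(P,float)-c["o"])@c["R"]; return q[...,:2]/q[...,2:]*c["f"]+[c["cx"],c["cy"]]
def topview(W,img,x0,x1,y0,y1,zmin=-20,zmax=300,s=0.5):
    "orthographic topdown, x up, y left; s px/mm"
    out=np.zeros((int((x1-x0)*s),int((y1-y0)*s),3),np.uint8)
    m=np.isfinite(W[...,0]); P=W[m];C=img[m]
    k=(P[:,2]>zmin)&(P[:,2]<zmax)&(P[:,0]>x0)&(P[:,0]<x1-1)&(P[:,1]>y0+1)&(P[:,1]<y1)
    P,C=P[k],C[k]; o=np.argsort(P[:,2]); P,C=P[o],C[o]
    out[((x1-P[:,0])*s).astype(int).clip(0,out.shape[0]-1),((y1-P[:,1])*s).astype(int).clip(0,out.shape[1]-1)]=C
    return out
E
python3 - <<'E'
from h import *
for n,(a,b,c,d) in dict(scene=(130,330,230,470),side=(100,360,230,470)).items():
    p,dd=snapshot(n); np.save(f"pics/{n}_d.npy",dd); np.save(f"pics/{n}_p.npy",p)
    cr=p[a:b,c:d]; s=min(800/cr.shape[1],600/cr.shape[0]); cv2.imwrite(f"pics/{n}1.png",cv2.resize(cr,None,fx=s,fy=s,interpolation=cv2.INTER_CUBIC)); print(n,s)
    W=cloud(cam(n),dd)
    for u,v in dict(scene=[(402,256),(341,258),(303,180),(288,166),(265,180),(200,199)],side=[(276,178),(331,160),(323,232),(327,285),(215,250),(275,174)])[n]: print(u,v,W[v,u].round(0))
E
```

```text
scene 3.0
402 256 [426. 322.   4.]
341 258 [652. 250.  93.]
303 180 [ 504. -174.   74.]
288 166 [ 462. -348.   17.]
265 180 [ 644. -233.  111.]
200 199 [ 862. -409.    7.]
side 2.3076923076923075
276 178 [434. 307.   5.]
331 160 [657. 240.  89.]
323 232 [ 495. -193.   65.]
327 285 [ 451. -382.   18.]
215 250 [ 165. -614.  398.]
275 174 [435. 336.   9.]
```

View pics/scene1.png

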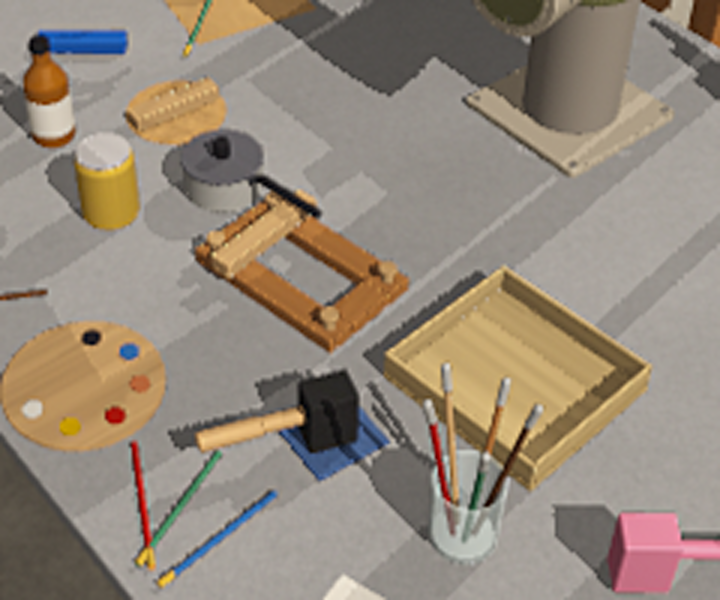

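View pics/side1.png

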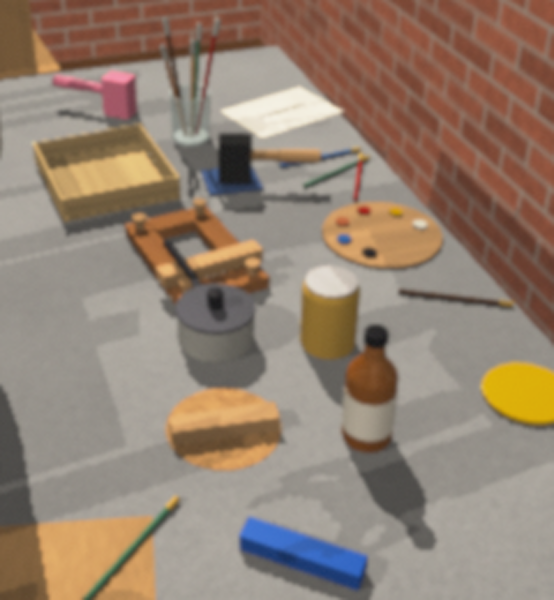

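Offcuts present: one on the frame's near-pot end (scene ≈ (314,210)) and one pale one on the mat (scene ≈ (288,167)). The blue strip at (257,144) is the look-alike. The mallet meant is the black-headed one at (341,267), not the pink one. I'll move the arm over the middle for wrist views.

```bash
cat >> h.py <<'E'
def go(x,y,z,yaw):
    s=sense(); Rc=R.from_euler("xyz",s["tcp_rot"],degrees=True); Rt=R.from_euler("xyz",[180,0,yaw],degrees=True)
    t=(Rc.inv()*Rt).as_rotvec(degrees=True); d=Rc.inv().apply(np.array([x,y,z])-s["tool_pos"])/1000
    print("turn",t.round(1).tolist(),"shift",d.round(4).tolist())
    return t,d
def where(s=None):
    s=s or sense(); print("t",round(s["time"],2),"tcp",np.round(s["tool_pos"],1),np.round(s["tcp_rot"],1),"F",np.round(s["ft_force"],1),"gap",round(s["finger_gap"],1))
E
python3 - <<'E'
from h import *
import bench
print([ (k,v) for k,v in vars(bench).items() if not k.startswith('__')][:20])
go(400,-200,420,90)
E
```

```text
[('snapshot', <function make.<locals>.drawn_camera at 0x7f003a4b44a0>), ('camera_info', <function make.<locals>.<lambda> at 0x7f003a4b4a40>), ('hand_in', <function connect.<locals>.done at 0x7f003a42bb00>), ('sense', <function make.<locals>.<lambda> at 0x7f003a4b49a0>), ('PlanningError', <class 'bench.PlanningError'>), ('nose_length', 17.0)]
turn [-0.0, -0.0, -76.2] shift [0.3407, -0.3103, -0.1963]
```

Emit:
jog_arm(
  plan=[
    [[0, 0, -76.2], [0.34, -0.31, -0.2], 1],
    [[0, 0, -76.2], [0.34, -0.31, -0.2], 1],
    [[0, 0, -76.2], [0.34, -0.31, -0.2], 1],
    [[0, 0, -76.2], [0.34, -0.31, -0.2], 1],
    [[0, 0, -76.2], [0.34, -0.31, -0.2], 1],
    [[0, 0, -76.2], [0.34, -0.31, -0.2], 1],
    [[0, 0, -76.2], [0.34, -0.31, -0.2], 1],
    [[0, 0, -76.2], [0.34, -0.31, -0.2], 1],
    [[0, 0, -76.2], [0.34, -0.31, -0.2], 1],
    [[0, 0, -76.2], [0.34, -0.31, -0.2], 1],
  ],
)

```text
time: 1.5
tool_pos: [399.3, -200.5, 423.6]
tcp_rot: [-180.0, 0.0, 90.0]
ft_force: [0.2, -0.9, 0.1]
finger_gap: 85.2
```

Run:
```python
from h import *
where()
c=cam("wrist");p,d=snapshot("wrist");cv2.imwrite("pics/w1.png",p);np.savez("pics/w1.npz",p=p,d=d,**c)
```

```text
t 1.5 tcp [ 399.3 -200.5  423.6] [-180.    0.   90.] F [ 0.2 -0.9  0.1] gap 85.2
```

View pics/w1.png

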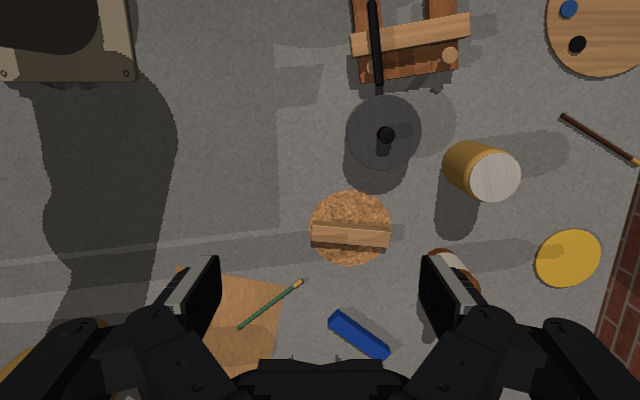

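The wrist view shows the mat at (351,228) with the pale offcut at (350,237), the pot's knob at (386,135) with its handle pointing up the image, and the frame at the top with one offcut at (410,33). The blue strip is at (358,335).

```bash
cat >> h.py <<'E'
def rect(P):
    (cx,cy),(w,h),a=cv2.minAreaRect(P[:,:2].astype(np.float32))
    if w<h: w,h,a=h,w,a+90
    return np.array([cx,cy]),w,h,(a+90)%180-90
E
python3 - <<'E'
from h import *
D=np.load("pics/w1.npz");c={k:D[k] for k in("f","cx","cy","o","R")};p,d=D["p"],D["d"];W=cloud(c,d)
hsv=cv2.cvtColor(p,cv2.COLOR_BGR2HSV)
for n,u,v in [("mat",351,205),("off4",345,232),("off4b",360,236),("knob",386,135),("lid",360,130),("handle",375,50),("off fr",400,35),("frame",370,75),("bench",250,180),("peg",450,52)]: print(n,hsv[v,u],W[v,u].round(1))
ins=np.zeros(d.shape,bool); ins[185:270,305:398]=1
# offcut: height
m=ins&(W[...,2]>17)&(W[...,2]<32)
P=W[m]; print("off4 depth",rect(P),len(P),np.nanmedian(P[:,2]))
mm=ins&(hsv[...,1]>70)&(hsv[...,0]<25)
cs,_=cv2.findContours(mm.astype(np.uint8),0,1); k=max(cs,key=cv2.contourArea); h=cv2.convexHull(k)[:,0]
Q=np.array([ray(c,u,v,0)[:2] for u,v in h]); print("mat",cv2.minEnclosingCircle(Q.astype(np.float32)),rect(Q))
lab=cv2.inRange(hsv,(5,0,0),(30,255,255))
cv2.imwrite("pics/w1c.png",cv2.resize(p[0:280,280:500],None,fx=2.7,fy=2.1))
E
```

```text
mat [ 14 135 168] [ 454.2 -315.7   -0.6]
off4 [ 15 123 157] [ 442.7 -357.5   23.8]
off4b [ 15 123 159] [ 469.2 -365.    24.1]
knob [160  36  21] [ 493.3 -182.    83.5]
lid [170  12  63] [ 459.  -177.7   56.2]
handle [165  22  23] [474.9 -67.3  65.1]
off fr [ 15 122 167] [512.8 -45.1  44.3]
frame [ 13 162  71] [475.7 -97.7  20.1]
bench [17 24 94] [ 276.4 -269.8   -0.5]
peg [ 15 123 155] [587.  -67.4  43.3]
off4 depth (array([ 452.15609741, -365.91567993]), 140.11532592773438, 33.12149429321289, -5.383140563964844) 1390 23.146336880621504
mat ((454.98638916015625, -363.3119812011719), 78.01671600341797) (array([ 452.57501221, -361.48345947]), 149.92910766601562, 149.1992645263672, -52.48780059814453)
```

View pics/w1c.png

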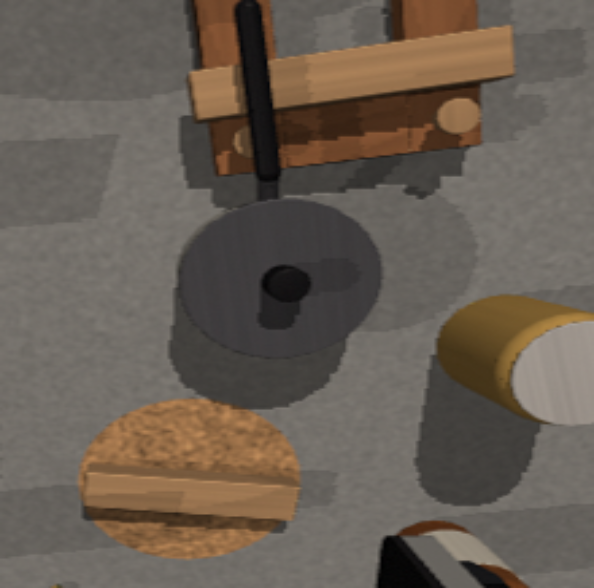

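Run:
```python
from h import *
for n in("scene","side"):
    p=np.load(f"pics/{n}_p.npy");d=np.load(f"pics/{n}_d.npy");W=cloud(cam(n),d)
    m=(W[...,2]>36)&(W[...,2]<53)&(W[...,0]>270)&(W[...,0]<600)&(W[...,1]>180)&(W[...,1]<480)
    hsv=cv2.cvtColor(p,cv2.COLOR_BGR2HSV); m&=(hsv[...,1]>60)&(hsv[...,0]<30)
    k=cv2.connectedComponentsWithStats(m.astype(np.uint8)); i=1+np.argmax(k[2][1:,4]); P=W[k[1]==i]; print(n,rect(P),len(P))
go(452,-366,120,-5.4)
go(452,-366,20,-5.4)
```

```text
scene (array([430.17138672, 322.4810791 ]), 234.33322143554688, 223.52308654785156, -85.01966381072998) 458
side (array([431.61938477, 318.51934814]), 240.28607177734375, 216.7233428955078, -84.94342517852783) 334
turn [-0.1, 0.0, 95.4] shift [-0.165, 0.0536, 0.303]
turn [-0.1, 0.0, 95.4] shift [-0.165, 0.0537, 0.403]
```

Emit:
jog_arm(
  plan=[
    [[0, 0, 95.4], [-0.165, 0.0535, 0.25], 1],
    [[0, 0, 95.4], [-0.165, 0.0535, 0.25], 1],
    [[0, 0, 95.4], [-0.165, 0.0535, 0.25], 1],
    [[0, 0, 95.4], [-0.165, 0.0535, 0.25], 1],
    [[0, 0, 95.4], [-0.165, 0.0535, 0.25], 1],
    [[0, 0, 95.4], [-0.165, 0.0535, 0.25], 1],
    [[0, 0, 95.4], [-0.165, 0.0535, 0.25], 1],
    [[0, 0, 95.4], [-0.165, 0.0535, 0.25], 1],
    [[0, 0, 95.4], [-0.165, 0.0535, 0.25], 1],
    [[0, 0, 95.4], [-0.165, 0.0535, 0.3], 1],
    [[0, 0, 95.4], [-0.165, 0.0535, 0.303], 1],
  ],
)

```text
time: 2.92
tool_pos: [448.6, -364.2, 115.7]
tcp_rot: [-179.7, 0.5, -5.5]
ft_force: [-0.5, 0.2, -0.3]
finger_gap: 85.2
```

Run:
```python
from h import *
where()
c=cam("wrist");p,d=snapshot("wrist");cv2.imwrite("pics/w2.png",p);W=cloud(c,d)
m=(W[...,2]>17)&(W[...,2]<32)&(abs(W[...,0]-450)<100)&(abs(W[...,1]+365)<60)
P=W[m]
k=cv2.connectedComponentsWithStats(m.astype(np.uint8)); i=1+np.argmax(k[2][1:,4]); print(rect(W[k[1]==i]))
go(452,-366,20,-5.4)
```

```text
t 2.92 tcp [ 448.6 -364.2  115.7] [-179.7    0.5   -5.5] F [-0.5  0.2 -0.3] gap 85.2
(array([ 452.49716187, -366.14364624]), 139.29156494140625, 32.058082580566406, -5.37249755859375)
turn [-0.2, 0.3, -0.1] shift [0.0028, 0.0012, 0.0978]
```

View pics/w2.png

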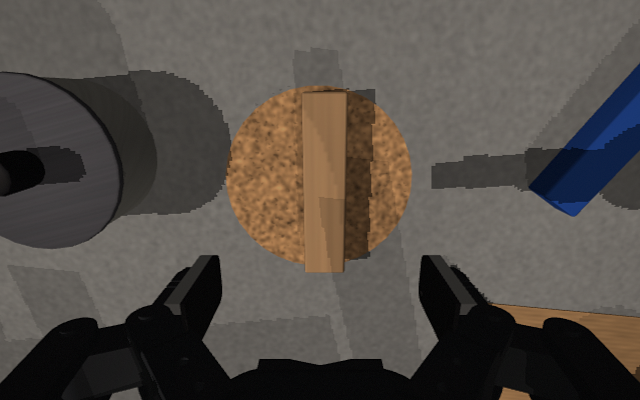

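The pale offcut is at (325,180), square between the jaws, and the blue strip is well off to the right. I'll descend and grip.

Emit:
jog_arm(
  plan=[
    [[0, 0, 0], [0.0, 0.0, 0.04], 1],
    [[0, 0, 0], [0.0, 0.0, 0.08], 1],
    [[0, 0, 0], [0.0, 0.0, 0.097], 1],
    [[0, 0, 0], [0.0, 0.0, 0.098], 1],
    [[0, 0, 0], [0.0, 0.0, 0.098], 1],
    [[0, 0, 0], [0.0, 0.0, 0.098], -1],
    [[0, 0, 0], [0.0, 0.0, 0.098], -1],
    [[0, 0, 0], [0.0, 0.0, 0.098], -1],
    [[0, 0, 0], [0.0, 0.0, 0.098], -1],
    [[0, 0, 0], [0.0, 0.0, 0.098], -1],
  ],
  force=40,
)

```text
time: 4.22
tool_pos: [452.8, -365.5, 22.8]
tcp_rot: [-180.0, 0.0, -5.4]
ft_force: [0.7, -0.6, -0.6]
finger_gap: 0.0
```

Run:
```python
from h import *
where()
c=cam("wrist");p,d=snapshot("wrist");cv2.imwrite("pics/w3.png",p)
p,d=snapshot("side");cv2.imwrite("pics/s3.png",cv2.resize(p[200:360,230:450],None,fx=3,fy=3))
```

```text
t 4.22 tcp [ 452.8 -365.5   22.8] [-180.     0.    -5.4] F [ 0.7 -0.6 -0.6] gap 0.0
```

View pics/w3.png

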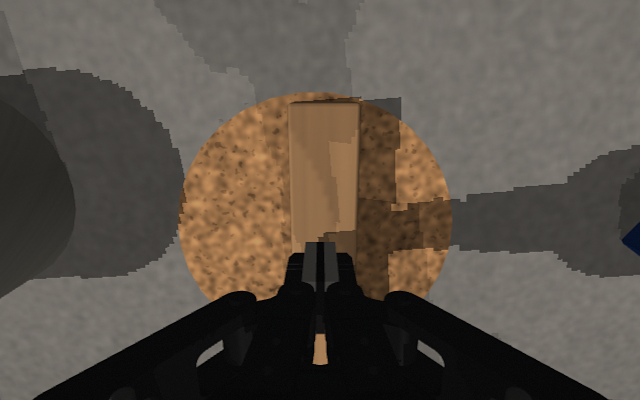

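View pics/s3.png

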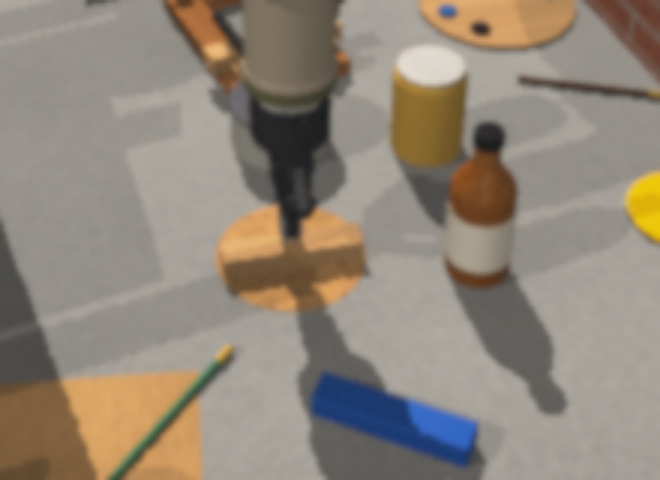

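Run:
```python
from h import *
for i in range(3): where()
c=cam("wrist");p,d=snapshot("wrist");W=cloud(c,d)
for u,v in [(320,200),(320,235),(320,244),(312,246),(330,246),(298,256),(320,255),(312,300),(320,350)]: print(u,v,W[v,u].round(1),d[v,u])
print(c['o'], proj(c,[[452,-366,24],[452,-366,5]]))
where()
```

```text
t 4.33 tcp [ 452.8 -365.5   22.8] [-180.     0.    -5.4] F [-0.  -0.4 -0.1] gap 0.1
t 4.33 tcp [ 452.8 -365.5   22.8] [-180.     0.    -5.4] F [-0.  -0.4 -0.1] gap 0.1
t 4.33 tcp [ 452.8 -365.5   22.8] [-180.     0.    -5.4] F [-0.  -0.4 -0.1] gap 0.1
320 200 [ 479.1 -367.2   23.3] 156.11417
320 235 [ 462.  -365.6   24.1] 160.42923
320 244 [ 463.1 -365.7   36.5] 148.1583
312 246 [ 463.9 -362.4   39.6] 145.08861
330 246 [ 461.9 -370.    36.9] 148.03279
298 256 [ 460.1 -355.9   40.2] 145.80759
320 255 [ 462.2 -365.6   45.2] 140.10802
312 300 [ 463.4 -363.2   78.7] 107.82057
320 350 [ 395.5 -359.3   23.5] 180.41608
[ 525.94378098 -371.77075703  172.20089871] [[322.74359008 253.87570105]
 [322.49573127 237.82164166]]
t 4.38 tcp [ 452.8 -365.5   22.8] [-180.     0.    -5.4] F [ 0.   0.6 -0.3] gap -0.1
```

Run:
```python
from h import *
s=sense()["tool_pos"]
for n in("wrist","scene","side"):
    c=cam(n);p,d=snapshot(n);W=cloud(c,d)
    m=(np.hypot(W[...,0]-s[0],W[...,1]-s[1])<30)&(W[...,2]>26)&(W[...,2]<90)
    print(n,m.sum(),np.sort(W[m][:,2])[:12].round(1) if m.any() else "")
    m2=m&(W[...,2]<60)
    if m2.any(): print(np.nanmin(W[m2],0).round(1),np.nanmax(W[m2],0).round(1))
    if n=="wrist": print(d[228:260:2,320].round(0),W[228:260:2,320,2].round(0)); cv2.imwrite("pics/w4.png",cv2.resize(p[200:320,250:400],None,fx=4,fy=4))
```

```text
wrist 10673 [33.1 33.1 33.3 33.4 33.4 33.6 33.7 33.8 33.8 33.9 34.  34. ]
[ 456.6 -378.7   33.1] [ 464.4 -351.5   60. ]
[159. 160. 163. 161. 161. 162. 163. 151. 147. 146. 145. 143.   0. 138.
 138. 137.] [24. 23. 22. 23. 23. 23. 22. 34. 37. 38. 40. 42. nan 47. 47. 49.]
scene 67 [26.  26.1 26.4 26.5 26.6 26.7 26.8 26.8 27.  27.4 27.4 28.4]
[ 423.2 -380.3   26. ] [ 479.  -340.7   59.9]
side 90 [26.  26.  26.1 26.1 26.3 26.4 26.5 26.6 26.7 26.7 26.8 27.3]
[ 423.2 -383.4   26. ] [ 479.3 -359.    59.9]
```

View pics/w4.png

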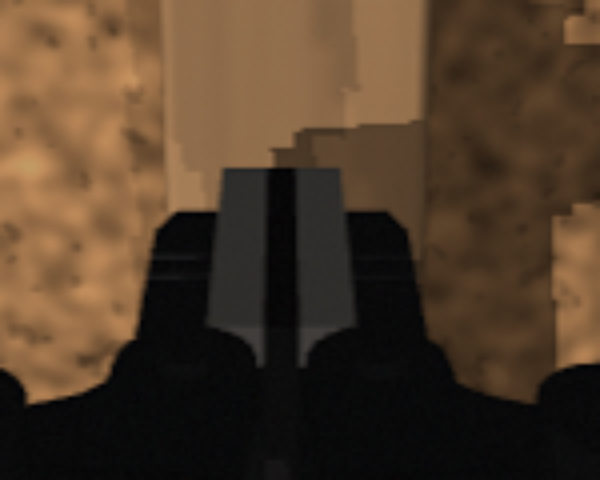

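The pads closed about 10 mm above the strip. The picture puts the tips at z≈34 with TCP reading 22.8, which disagrees with `nose_length`. I'll probe downward in small steps to find the real tip offset.

Emit:
jog_arm(
  plan=[
    [[0, 0, 0], [0, 0, 0.003], -1],
    [[0, 0, 0], [0, 0, 0.006], -1],
    [[0, 0, 0], [0, 0, 0.006], -1],
    [[0, 0, 0], [0, 0, 0.006], -1],
  ],
  force=20,
)

```text
time: 5.03
tool_pos: [452.8, -365.5, 16.8]
tcp_rot: [-180.0, 0.0, -5.4]
ft_force: [-0.1, -0.8, 0.4]
finger_gap: -0.1
```

Run:
```python
from h import *
where()
c=cam("wrist");p,d=snapshot("wrist");W=cloud(c,d)
print(W[228:260:2,320,2].round(0)); where(); print(sense()['joint_efforts'].round(1))
```

```text
t 5.03 tcp [ 452.8 -365.5   16.8] [-180.     0.    -5.4] F [-0.1 -0.8  0.4] gap -0.1
[22. 23. 24. 23. 23. 23. 23. 28. 30. 31. 33. 37. 38. 40. 42. 44.]
t 5.08 tcp [ 452.8 -365.5   16.7] [-180.     0.    -5.4] F [ 0.  -0.1 -0.2] gap 0.0
[  0.  -58.  -43.6   0.    0.   -0. ]
```

Emit:
jog_arm(
  plan=[
    [[0, 0, 0], [0, 0, 0.002], -1],
    [[0, 0, 0], [0, 0, 0.003], -1],
    [[0, 0, 0], [0, 0, 0.003], -1],
  ],
)

```text
time: 5.45
tool_pos: [452.8, -365.6, 16.6]
tcp_rot: [-180.0, 0.0, -5.4]
ft_force: [-10.5, 10.1, 26.1]
finger_gap: 0.0
```

Emit:
jog_arm(
  plan=[
    [[0, 0, 0], [0, 0, 0.001], -1],
    [[0, 0, 0], [0, 0, 0.002], -1],
    [[0, 0, 0], [0, 0, 0.002], -1],
  ],
)

```text
time: 5.82
tool_pos: [452.9, -365.7, 16.5]
tcp_rot: [-180.0, 0.0, -5.4]
ft_force: [-18.4, 16.2, 43.9]
finger_gap: 0.4
```

Contact came at TCP z≈16.7 with the strip top at 24, so the shut tips end about 7 mm behind the TCP (and about 20 mm behind when open). I'll lift, open and regrip lower, at about z −5.

Emit:
jog_arm(
  plan=[
    [[0, 0, 0], [0, 0, -0.02], -1],
    [[0, 0, 0], [0, 0, -0.03], 1],
    [[0, 0, 0], [0, 0, -0.03], 1],
    [[0, 0, 0], [0, 0, -0.03], 1],
    [[0, 0, 0], [0, 0, -0.03], 1],
    [[0, 0, 0], [0, 0, -0.03], 1],
    [[0, 0, 0], [0, 0, -0.03], 1],
  ],
)

```text
time: 6.7
tool_pos: [452.7, -365.4, 41.6]
tcp_rot: [-180.0, 0.0, -5.4]
ft_force: [-0.2, -0.6, 0.1]
finger_gap: 85.3
```

Run:
```python
from h import *
where()
c=cam("wrist");p,d=snapshot("wrist");W=cloud(c,d);cv2.imwrite("pics/w5.png",p)
m=(W[...,2]>17)&(W[...,2]<32)&(abs(W[...,0]-450)<100)&(abs(W[...,1]+365)<60)
k=cv2.connectedComponentsWithStats(m.astype(np.uint8)); i=1+np.argmax(k[2][1:,4]); print(rect(W[k[1]==i]))
go(452.5,-366,-5,-5.4)
```

```text
t 6.7 tcp [ 452.7 -365.4   41.6] [-180.     0.    -5.4] F [-0.2 -0.6  0.1] gap 85.3
(array([ 452.57815552, -366.40689087]), 140.0553436279297, 32.120845794677734, -5.3542022705078125)
turn [-0.0, 0.0, -0.0] shift [-0.0002, 0.0006, 0.0467]
```

View pics/w5.png

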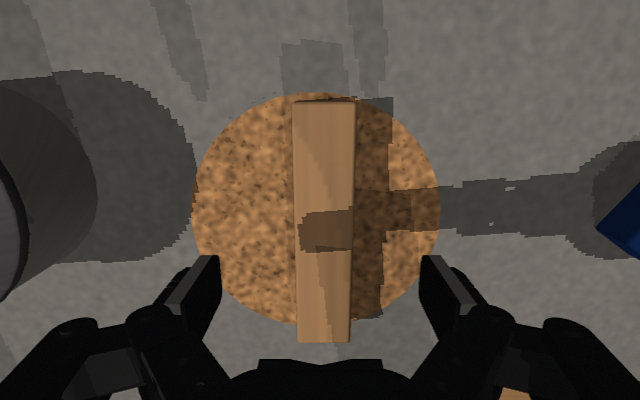

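The strip is undisturbed and centred between the open jaws. I'll descend to −5 and close.

Emit:
jog_arm(
  plan=[
    [[0, 0, 0], [0, 0.0006, 0.025], 1],
    [[0, 0, 0], [0, 0.0006, 0.042], 1],
    [[0, 0, 0], [0, 0.0006, 0.0465], 1],
    [[0, 0, 0], [0, 0.0006, 0.0465], 1],
    [[0, 0, 0], [0, 0.0006, 0.0465], 1],
    [[0, 0, 0], [0, 0.0006, 0.0465], -1],
    [[0, 0, 0], [0, 0.0006, 0.0465], -1],
    [[0, 0, 0], [0, 0.0006, 0.0465], -1],
    [[0, 0, 0], [0, 0.0006, 0.0465], -1],
    [[0, 0, 0], [0, 0.0006, 0.0465], -1],
  ],
  force=40,
)

```text
time: 8.0
tool_pos: [453.1, -366.4, -4.2]
tcp_rot: [180.0, -0.0, -5.4]
ft_force: [0.4, 0.4, 4.0]
finger_gap: 31.1
```

Gripped (31 mm). Now lift and carry to the tray.

Run:
```python
from h import *
go(431,350,175,5)
```

```text
turn [0.0, -0.0, -10.4] shift [-0.0893, -0.7111, -0.1796]
```

Emit:
jog_arm(
  plan=[
    [[0, 0, 0], [0, 0, -0.05], -1],
    [[0, 0, 0], [0, 0, -0.11], -1],
    [[0, 0, 0], [0, 0, -0.17], -1],
    [[0, 0, 0], [0, 0, -0.18], -1],
  ],
)

```text
time: 8.5
tool_pos: [455.0, -368.2, 181.4]
tcp_rot: [179.7, -0.4, -5.4]
ft_force: [-0.1, -0.7, -2.0]
finger_gap: 31.1
```

Emit:
jog_arm(
  plan=[
    [[0, 0, 0], [-0.006, -0.05, 0], -1],
    [[0, 0, 0], [-0.014, -0.11, 0], -1],
    [[0, 0, 0], [-0.021, -0.17, 0], -1],
    [[0, 0, -10.4], [-0.029, -0.23, 0], -1],
    [[0, 0, -10.4], [-0.036, -0.29, 0], -1],
    [[0, 0, -10.4], [-0.044, -0.35, 0], -1],
    [[0, 0, -10.4], [-0.051, -0.41, 0], -1],
    [[0, 0, -10.4], [-0.059, -0.47, 0], -1],
    [[0, 0, -10.4], [-0.067, -0.53, 0], -1],
    [[0, 0, -10.4], [-0.074, -0.59, 0], -1],
    [[0, 0, -10.4], [-0.082, -0.65, 0], -1],
    [[0, 0, -10.4], [-0.089, -0.711, 0], -1],
  ],
)

```text
time: 10.0
tool_pos: [430.1, 351.6, 173.8]
tcp_rot: [179.9, 0.1, 5.0]
ft_force: [1.1, -0.3, 0.4]
finger_gap: 31.1
```

Emit:
jog_arm(
  plan=[
    [[0, 0, 0], [0, 0, 0], -1],
    [[0, 0, 0], [0, 0, 0], -1],
  ],
)

```text
time: 10.25
tool_pos: [430.3, 349.5, 173.7]
tcp_rot: [179.9, 0.1, 5.1]
ft_force: [0.3, -0.9, -1.8]
finger_gap: 31.3
```

Run:
```python
from h import *
where()
c=cam("wrist");p,d=snapshot("wrist");cv2.imwrite("pics/w6.png",p)
go(431,350,10,5)
```

```text
t 10.25 tcp [430.3 349.5 173.7] [1.799e+02 1.000e-01 5.100e+00] F [ 0.3 -0.9 -1.8] gap 31.3
turn [0.1, 0.1, -0.0] shift [0.0006, -0.0012, 0.1642]
```

View pics/w6.png

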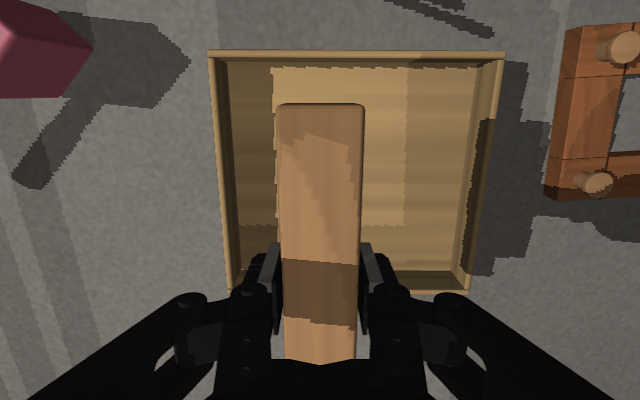

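Run:
```python
from h import *
c=cam("wrist");p,d=snapshot("wrist");W=cloud(c,d)
m=(W[...,2]>38)&(W[...,2]<52)&(W[...,0]>270)&(W[...,0]<600)&(W[...,1]>180)&(W[...,1]<480)
k=cv2.connectedComponentsWithStats(m.astype(np.uint8)); i=1+np.argmax(k[2][1:,4]); print(rect(W[k[1]==i]),k[2][i])
m=(W[...,2]>170)&(W[...,2]<230)&(np.hypot(W[...,0]-430,W[...,1]-350)<100)
hs=cv2.cvtColor(p,cv2.COLOR_BGR2HSV); m&=hs[...,1]>80
print("strip",rect(W[m]),np.median(W[m][:,2]))
```

```text
(array([431.05117798, 323.27905273]), 230.61228942871094, 214.36181640625, -85.23491144180298) [ 206   50  299  245 7234]
strip (array([445.1902771 , 349.49554443]), 109.82353210449219, 81.68787384033203, -22.663108825683594) 201.7359597121752
```

Emit:
jog_arm(
  plan=[
    [[0, 0, 0], [0.0, 0, 0.06], -1],
    [[0, 0, 0], [0, 0, 0.12], -1],
    [[0, 0, 0], [0, 0, 0.155], -1],
    [[0, 0, 0], [0, 0, 0.169], -1],
    [[0, 0, 0], [0, 0, 0.169], -1],
    [[0, 0, 0], [0, 0, 0.169], 1],
    [[0, 0, 0], [0, 0, 0.169], 1],
    [[0, 0, 0], [0, 0, 0.169], 1],
    [[0, 0, 0], [0, 0, 0.165], 1],
    [[0, 0, 0], [0, 0, 0.1], 1],
    [[0, 0, 0], [0, 0, 0.05], 1],
    [[0, 0, 0], [0, 0, -0.06], 1],
  ],
)

```text
time: 11.85
tool_pos: [430.5, 349.7, 189.2]
tcp_rot: [180.0, 0.1, 5.0]
ft_force: [0.4, 0.6, -0.0]
finger_gap: 85.4
```

Run:
```python
from h import *
where()
c=cam("wrist");p,d=snapshot("wrist");cv2.imwrite("pics/w7.png",p)
go(470,-130,330,90)
```

```text
t 11.85 tcp [430.5 349.7 189.2] [1.8e+02 1.0e-01 5.0e+00] F [ 0.4  0.6 -0. ] gap 85.4
turn [0.2, -0.8, -85.0] shift [-0.0051, 0.4828, -0.1328]
```

View pics/w7.png

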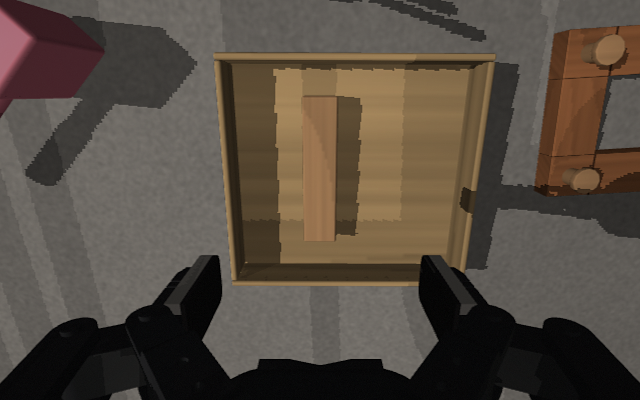

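The offcut lies flat in the tray at (320,168). Back over the pot for a fresh look.

Emit:
jog_arm(
  plan=[
    [[0, 0, -85], [-0.005, 0.483, -0.14], 1],
    [[0, 0, -85], [-0.005, 0.483, -0.14], 1],
    [[0, 0, -85], [-0.005, 0.483, -0.14], 1],
    [[0, 0, -85], [-0.005, 0.483, -0.14], 1],
    [[0, 0, -85], [-0.005, 0.483, -0.14], 1],
    [[0, 0, -85], [-0.005, 0.483, -0.14], 1],
    [[0, 0, -85], [-0.005, 0.483, -0.14], 1],
    [[0, 0, -85], [-0.005, 0.483, -0.14], 1],
    [[0, 0, -85], [-0.005, 0.483, -0.14], 1],
    [[0, 0, -85], [-0.005, 0.483, -0.14], 1],
  ],
)

```text
time: 13.15
tool_pos: [468.4, -135.0, 329.2]
tcp_rot: [179.9, 0.1, 89.8]
ft_force: [0.0, 0.3, -0.5]
finger_gap: 85.2
```

Run:
```python
from h import *
where()
c=cam("wrist");p,d=snapshot("wrist");cv2.imwrite("pics/w8.png",p);np.savez("pics/w8.npz",p=p,d=d,**c)
W=cloud(c,d);hsv=cv2.cvtColor(p,cv2.COLOR_BGR2HSV)
near=np.hypot(W[...,0]-493,W[...,1]+182)<130
k=near&(W[...,2]>79)&(W[...,2]<92); print("knob",k.sum(),cv2.minEnclosingCircle(W[k][:,:2].astype(np.float32)),np.median(W[k],0))
k=near&(W[...,2]>53)&(W[...,2]<61)&(W[...,1]<-120); print("lid",k.sum(),cv2.minEnclosingCircle(W[k][:,:2].astype(np.float32)),rect(W[k]))
k=(W[...,2]>60)&(W[...,2]<72)&(W[...,1]>-120)&(W[...,1]<40)&(hsv[...,2]<60)&(abs(W[...,0]-490)<100); print("handle",rect(W[k]))
m=(hsv[...,1]>80)&(hsv[...,0]<25)&(abs(W[...,2])<6)&(np.hypot(W[...,0]-452,W[...,1]+362)<100)
print("mat",m.sum(),cv2.minEnclosingCircle(W[m][:,:2].astype(np.float32)),rect(W[m]),W[m].mean(0))
```

```text
t 13.15 tcp [ 468.4 -135.   329.2] [1.799e+02 1.000e-01 8.980e+01] F [ 0.   0.3 -0.5] gap 85.2
knob 425 ((549.5769653320312, -203.886474609375), 70.5465087890625) [ 499.81098593 -187.39147273   83.42224075]
lid 5497 ((528.89208984375, -192.20590209960938), 92.57807922363281) (array([ 521.87738037, -203.62426758]), 182.13217163085938, 112.72455596923828, -37.40367889404297)
handle (array([475.47579956, -61.6182518 ]), 115.74657440185547, 13.84707260131836, -81.28629493713379)
mat 5932 ((452.53436279296875, -362.30242919921875), 76.10356903076172) (array([ 452.66821289, -361.60769653]), 150.31582641601562, 149.34786987304688, -56.44189453125) [ 4.52677800e+02 -3.59031815e+02  3.41982256e-01]
```

View pics/w8.png

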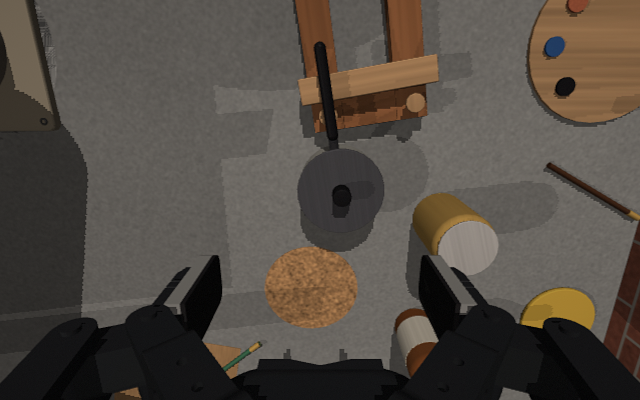

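The mat is clear and fully visible at (311,288); the pot's knob is at (342,195). The knob mask caught part of the tin, so I'll tighten it.

Run:
```python
from h import *
D=np.load("pics/w8.npz");c={k:D[k] for k in("f","cx","cy","o","R")};p,d=D["p"],D["d"];W=cloud(c,d);hsv=cv2.cvtColor(p,cv2.COLOR_BGR2HSV)
near=np.hypot(W[...,0]-495,W[...,1]+183)<72
k=near&(W[...,2]>80)&(W[...,2]<92)&(np.hypot(W[...,0]-495,W[...,1]+183)<30)
print("knob",k.sum(),cv2.minEnclosingCircle(W[k][:,:2].astype(np.float32)))
k=near&(W[...,2]>53)&(W[...,2]<61)&(hsv[...,1]<40)&(hsv[...,2]<90);print("lid",k.sum(),cv2.minEnclosingCircle(W[k][:,:2].astype(np.float32)))
k=(W[...,2]>90)&(W[...,0]>560)&(W[...,0]<720)&(abs(W[...,1]+230)<90);print("tin",cv2.minEnclosingCircle(W[k][:,:2].astype(np.float32)))
go(492.5,-182,150,86)
```

```text
knob 271 ((494.4123840332031, -182.52490234375), 11.6356201171875)
lid 5449 ((494.6224365234375, -175.90451049804688), 63.34444046020508)
tin ((643.5164794921875, -236.79100036621094), 39.104251861572266)
turn [0.1, 0.0, 3.8] shift [-0.0489, 0.0243, 0.1784]
```

Run:
```python
from h import *
go(494.4,-182.5,130,-13)
```

```text
turn [0.0, -0.0, 102.8] shift [-0.0493, 0.0262, 0.1984]
```

Emit:
jog_arm(
  plan=[
    [[0, 0, 102.8], [-0.0493, 0.0262, 0.1], 1],
    [[0, 0, 102.8], [-0.0493, 0.0262, 0.1], 1],
    [[0, 0, 102.8], [-0.0493, 0.0262, 0.15], 1],
    [[0, 0, 102.8], [-0.0493, 0.0262, 0.15], 1],
    [[0, 0, 102.8], [-0.0493, 0.0262, 0.15], 1],
    [[0, 0, 102.8], [-0.0493, 0.0262, 0.15], 1],
    [[0, 0, 102.8], [-0.0493, 0.0262, 0.17], 1],
    [[0, 0, 102.8], [-0.0493, 0.0262, 0.17], 1],
    [[0, 0, 102.8], [-0.0493, 0.0262, 0.198], 1],
    [[0, 0, 102.8], [-0.0493, 0.0262, 0.198], 1],
    [[0, 0, 102.8], [-0.0493, 0.0262, 0.198], 1],
    [[0, 0, 102.8], [-0.0493, 0.0262, 0.198], 1],
  ],
)

```text
time: 14.7
tool_pos: [494.8, -180.0, 130.2]
tcp_rot: [-180.0, -0.0, -12.6]
ft_force: [0.1, 0.5, 0.6]
finger_gap: 85.5
```

Run:
```python
from h import *
where()
c=cam("wrist");p,d=snapshot("wrist");cv2.imwrite("pics/w9.png",p)
W=cloud(c,d)
k=(W[...,2]>80)&(W[...,2]<92)&(np.hypot(W[...,0]-494,W[...,1]+182)<30)
print("knob",k.sum(),cv2.minEnclosingCircle(W[k][:,:2].astype(np.float32)))
go(494.4,-182.5,55,-13)
```

```text
t 14.7 tcp [ 494.8 -180.   130.2] [-180.    -0.   -12.6] F [0.1 0.5 0.6] gap 85.5
knob 1036 ((495.2189025878906, -182.83836364746094), 11.889313697814941)
turn [0.0, -0.0, 0.3] shift [0.0, 0.0022, 0.0753]
```

View pics/w9.png

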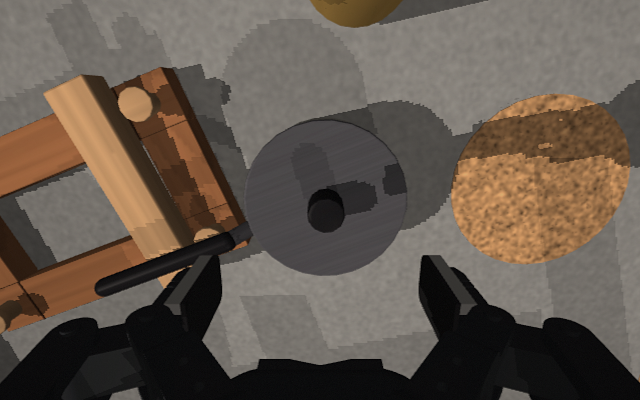

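The knob is at (326,210), between the jaws, and the path to the mat on the right is free. I'll descend and grip it.

Emit:
jog_arm(
  plan=[
    [[0, 0, 0], [0.0005, 0.0024, 0.03], 1],
    [[0, 0, 0], [0.0005, 0.0024, 0.06], 1],
    [[0, 0, 0], [0.0005, 0.0024, 0.074], 1],
    [[0, 0, 0], [0.0005, 0.0024, 0.0745], 1],
    [[0, 0, 0], [0.0005, 0.0024, 0.0745], 1],
    [[0, 0, 0], [0.0005, 0.0024, 0.0745], 1],
    [[0, 0, 0], [0.0005, 0.0024, 0.0745], -1],
    [[0, 0, 0], [0.0005, 0.0024, 0.0745], -1],
    [[0, 0, 0], [0.0005, 0.0024, 0.0745], -1],
    [[0, 0, 0], [0.0005, 0.0024, 0.0745], -1],
    [[0, 0, 0], [0.0005, 0.0024, 0.0745], -1],
    [[0, 0, 0], [0.0005, 0.0024, 0.0745], -1],
  ],
  force=25,
)

```text
time: 16.25
tool_pos: [494.4, -183.5, 55.5]
tcp_rot: [180.0, -0.0, -12.8]
ft_force: [-1.2, -1.4, 1.9]
finger_gap: 22.8
```

Run:
```python
from h import *
where()
s=sense()["tool_pos"]
go(452.6,-361.6,s[2],-13)
p,d=snapshot("side");cv2.imwrite("pics/s10.png",cv2.resize(p[170:320,220:420],None,fx=4,fy=4,interpolation=cv2.INTER_CUBIC))
```

```text
t 16.25 tcp [ 494.4 -183.5   55.5] [180.   -0.  -12.8] F [-1.2 -1.4  1.9] gap 22.8
turn [0.0, -0.0, 0.2] shift [-0.0013, 0.183, 0.0001]
```

View pics/s10.png

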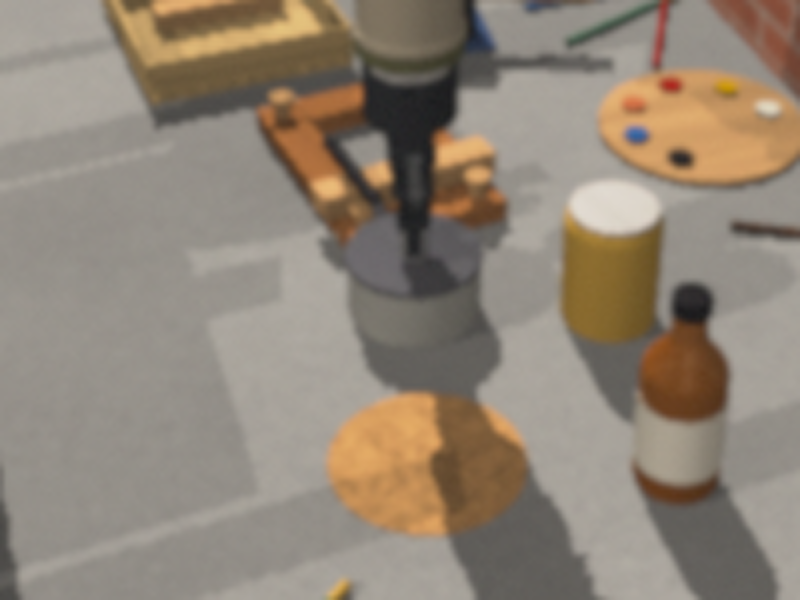

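Emit:
jog_arm(
  plan=[
    [[0, 0, 0], [0, 0.003, 0.0005], -1],
    [[0, 0, 0], [0, 0.008, 0.0005], -1],
    [[0, 0, 0], [0, 0.016, 0.0005], -1],
    [[0, 0, 0], [0, 0.025, 0.0005], -1],
    [[0, 0, 0], [0, 0.034, 0.0005], -1],
    [[0, 0, 0], [0, 0.043, 0.0005], -1],
    [[0, 0, 0], [0, 0.052, 0.0005], -1],
    [[0, 0, 0], [0, 0.061, 0.0005], -1],
    [[0, 0, 0], [-0.001, 0.07, 0.0005], -1],
    [[0, 0, 0], [-0.001, 0.079, 0.0005], -1],
    [[0, 0, 0], [-0.001, 0.086, 0.0005], -1],
    [[0, 0, 0], [-0.001, 0.09, 0.0005], -1],
  ],
)

```text
time: 17.8
tool_pos: [474.5, -269.6, 55.5]
tcp_rot: [-179.8, -0.1, -12.8]
ft_force: [2.5, 8.5, 6.5]
finger_gap: 22.9
```

Run:
```python
from h import *
where()
c=cam("wrist");p,d=snapshot("wrist");W=cloud(c,d)
s=sense()["tool_pos"]
hsv=cv2.cvtColor(p,cv2.COLOR_BGR2HSV)
r=np.hypot(W[...,0]-s[0],W[...,1]-s[1])
k=(r<52)&(r>20)&(W[...,2]>50)&(W[...,2]<66)&(hsv[...,1]<40)
A=np.c_[W[k][:,0]-s[0],W[k][:,1]-s[1],np.ones(k.sum())]; print("lid plane",np.linalg.lstsq(A,W[k][:,2],rcond=None)[0],k.sum())
k=(r<25)&(W[...,2]>78)&(W[...,2]<92)&(hsv[...,2]<40);print(k.sum())
go(452.6,-361.6,s[2],-13)
```

```text
t 17.8 tcp [ 474.5 -269.6   55.5] [-1.798e+02 -1.000e-01 -1.280e+01] F [2.5 8.5 6.5] gap 22.9
lid plane [1.80212185e-04 1.84931496e-03 5.74552155e+01] 21943
3215
turn [-0.1, -0.1, 0.2] shift [-0.001, 0.094, -0.0002]
```

Lid plane is flat (tilt about 0.1°) at z 57.5, so the pot is sliding level. I'll continue.

Emit:
jog_arm(
  plan=[
    [[0, 0, 0], [0, 0.003, 0], -1],
    [[0, 0, 0], [0, 0.008, 0], -1],
    [[0, 0, 0], [0, 0.016, 0], -1],
    [[0, 0, 0], [0, 0.025, 0], -1],
    [[0, 0, 0], [0, 0.034, 0], -1],
    [[0, 0, 0], [0, 0.043, 0], -1],
    [[0, 0, 0], [0, 0.052, 0], -1],
    [[0, 0, 0], [-0.001, 0.061, 0], -1],
    [[0, 0, 0], [-0.001, 0.07, 0], -1],
    [[0, 0, 0], [-0.001, 0.079, 0], -1],
    [[0, 0, 0], [-0.001, 0.087, 0], -1],
    [[0, 0, 0], [-0.001, 0.0925, 0], -1],
  ],
)

```text
time: 19.35
tool_pos: [453.1, -359.4, 55.5]
tcp_rot: [-179.8, -0.1, -12.8]
ft_force: [2.4, 10.0, 7.8]
finger_gap: 22.7
```

Emit:
jog_arm(
  plan=[
    [[0, 0, 0], [0, 0, 0], -1],
    [[0, 0, 0], [0, 0, 0], -1],
  ],
)

```text
time: 19.6
tool_pos: [453.0, -360.2, 55.5]
tcp_rot: [-179.9, -0.1, -12.8]
ft_force: [1.0, 3.7, 5.7]
finger_gap: 23.1
```

Run:
```python
from h import *
where()
for n in("side","wrist"):
    p,d=snapshot(n); cv2.imwrite(f"pics/{n}11.png",p if n=="wrist" else cv2.resize(p[200:350,220:420],None,fx=4,fy=4,interpolation=cv2.INTER_CUBIC))
```

```text
t 19.6 tcp [ 453.  -360.2   55.5] [-1.799e+02 -1.000e-01 -1.280e+01] F [1.  3.7 5.7] gap 23.1
```

View pics/side11.png

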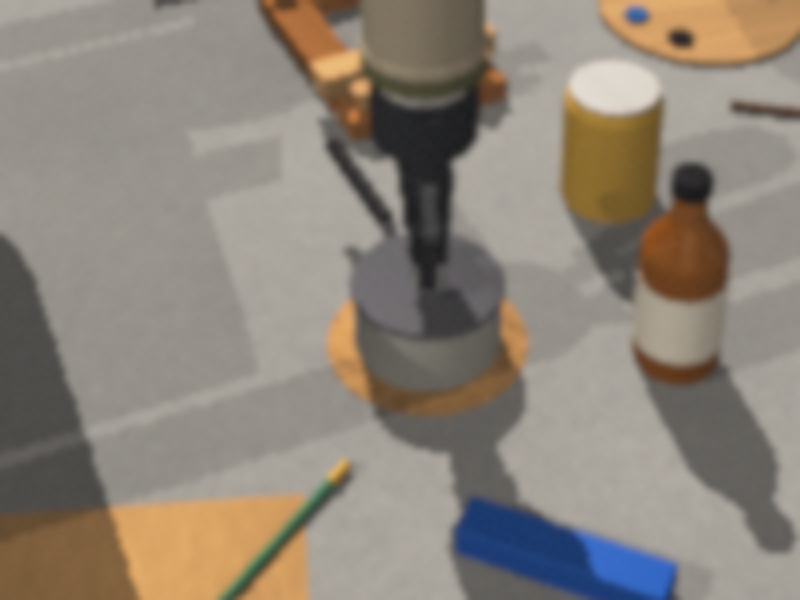

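View pics/wrist11.png

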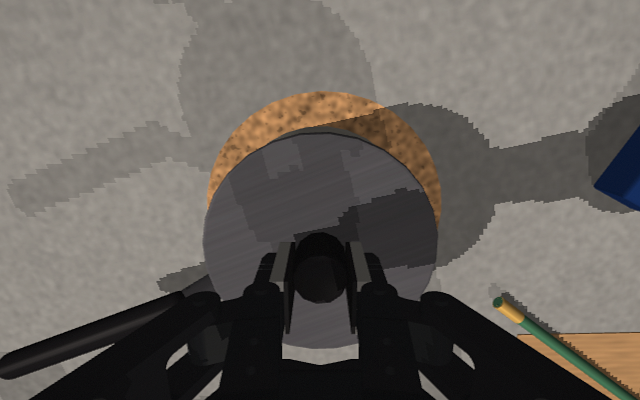

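Both pictures show the pot centred on the mat, with the handle pointing toward the frame but clear of it. I'll release and rise.

Emit:
jog_arm(
  plan=[
    [[0, 0, 0], [0, 0, 0], 1],
    [[0, 0, 0], [0, 0, 0], 1],
    [[0, 0, 0], [0, 0, 0], 1],
    [[0, 0, 0], [0, 0, 0], 1],
    [[0, 0, 0], [0, 0, 0], 1],
    [[0, 0, 0], [0, 0, -0.02], 1],
    [[0, 0, 0], [0, 0, -0.06], 1],
    [[0, 0, 0], [0, 0, -0.12], 1],
    [[0, 0, 0], [0, 0, -0.17], 1],
    [[0, 0, 0], [0, 0, -0.17], 1],
  ],
)

```text
time: 20.95
tool_pos: [454.5, -363.1, 233.0]
tcp_rot: [179.6, -0.6, -12.8]
ft_force: [0.3, -0.2, -0.9]
finger_gap: 85.0
```

Run:
```python
from h import *
where()
go(490,-130,350,90)
```

```text
t 20.95 tcp [ 454.5 -363.1  233. ] [179.6  -0.6 -12.8] F [ 0.3 -0.2 -0.9] gap 85.0
turn [0.8, -0.1, -102.8] shift [-0.0158, -0.2345, -0.1186]
```

Emit:
jog_arm(
  plan=[
    [[0, 0, -102.8], [-0.022, -0.264, -0.15], 1],
    [[0, 0, -102.8], [-0.022, -0.264, -0.15], 1],
    [[0, 0, -102.8], [-0.022, -0.264, -0.15], 1],
    [[0, 0, -102.8], [-0.022, -0.264, -0.15], 1],
    [[0, 0, -102.8], [-0.022, -0.264, -0.15], 1],
    [[0, 0, -102.8], [-0.022, -0.264, -0.15], 1],
    [[0, 0, -102.8], [-0.022, -0.264, -0.15], 1],
    [[0, 0, -102.8], [-0.022, -0.264, -0.15], 1],
    [[0, 0, -102.8], [-0.022, -0.264, -0.15], 1],
    [[0, 0, -102.8], [-0.022, -0.264, -0.15], 1],
    [[0, 0, -102.8], [-0.022, -0.264, -0.15], 1],
  ],
)

```text
time: 22.32
tool_pos: [488.8, -98.4, 375.1]
tcp_rot: [-180.0, -0.0, 90.0]
ft_force: [-0.3, -0.3, -0.0]
finger_gap: 85.3
```

```bash
cat >> h.py <<'E'
def comp(m):
    k=cv2.connectedComponentsWithStats(m.astype(np.uint8)); i=1+np.argmax(k[2][1:,4]); return k[1]==i
E
python3 - <<'E'
from h import *
where()
c=cam("wrist");p,d=snapshot("wrist");cv2.imwrite("pics/w12.png",p);np.savez("pics/w12.npz",p=p,d=d,**c)
W=cloud(c,d);hsv=cv2.cvtColor(p,cv2.COLOR_BGR2HSV)
k=(W[...,2]>79)&(W[...,2]<90)&(np.hypot(W[...,0]-452,W[...,1]+361)<80)
if k.sum(): print("knob",k.sum(),cv2.minEnclosingCircle(W[k][:,:2].astype(np.float32)))
wood=(hsv[...,1]>80)&(hsv[...,0]<25)
k=comp(wood&(W[...,2]>41)&(W[...,2]<52)&(abs(W[...,1])<200)&(abs(W[...,0]-520)<120)&(hsv[...,2]>60)); print("off",rect(W[k]),k.sum(),np.median(W[k][:,2]))
k=comp(wood&(W[...,2]>17)&(W[...,2]<27)&(W[...,1]>-200)&(abs(W[...,0]-520)<150)); print("frame",rect(W[k]),k.sum(),np.median(W[k][:,2]))
E
```

```text
t 22.32 tcp [488.8 -98.4 375.1] [-180.   -0.   90.] F [-0.3 -0.3 -0. ] gap 85.3
knob 163 ((452.932861328125, -358.6551818847656), 11.722423553466797)
off (array([526.5914917 , -44.51934052]), 169.06361389160156, 31.681896209716797, 9.718989372253418) 2890 45.40644298822815
frame (array([460.58602905,  27.89878082]), 135.99465942382812, 57.06126022338867, -89.39564281702042) 3079 21.49367136419096
```

View pics/w12.png

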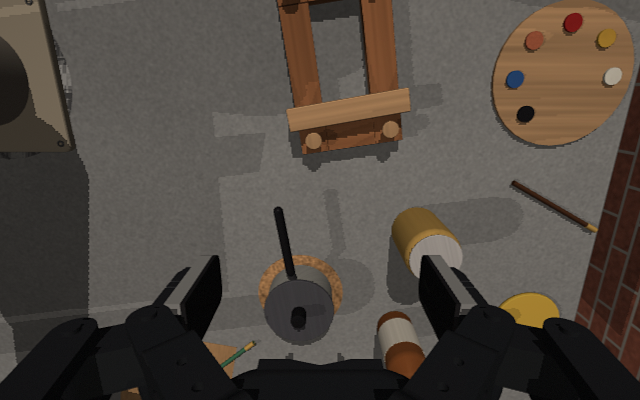

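The pot stands on the mat (knob about 3 mm from the mat centre). The frame's offcut is a 170 mm strip (offcut2) at (349,110). I'll grip it next.

Run:
```python
from h import *
go(526.6,-44.5,110,9.7)
```

```text
turn [-0.0, -0.0, 80.2] shift [0.054, 0.0376, 0.2651]
```

Emit:
jog_arm(
  plan=[
    [[0, 0, 80.2], [0.054, 0.0376, 0.06], 1],
    [[0, 0, 80.2], [0.054, 0.0376, 0.12], 1],
    [[0, 0, 80.2], [0.054, 0.0376, 0.18], 1],
    [[0, 0, 80.2], [0.054, 0.0376, 0.22], 1],
    [[0, 0, 80.2], [0.054, 0.0376, 0.22], 1],
    [[0, 0, 80.2], [0.054, 0.0376, 0.22], 1],
    [[0, 0, 80.2], [0.054, 0.0376, 0.22], 1],
    [[0, 0, 80.2], [0.054, 0.0376, 0.265], 1],
    [[0, 0, 80.2], [0.054, 0.0376, 0.265], 1],
    [[0, 0, 80.2], [0.054, 0.0376, 0.265], 1],
    [[0, 0, 80.2], [0.054, 0.0376, 0.265], 1],
  ],
)

```text
time: 23.75
tool_pos: [527.9, -44.7, 111.9]
tcp_rot: [179.9, -0.1, 9.8]
ft_force: [0.1, 0.4, 0.5]
finger_gap: 86.0
```

Run:
```python
from h import *
where()
c=cam("wrist");p,d=snapshot("wrist");cv2.imwrite("pics/w13.png",p);W=cloud(c,d);hsv=cv2.cvtColor(p,cv2.COLOR_BGR2HSV)
wood=(hsv[...,1]>80)&(hsv[...,0]<25)
k=comp(wood&(W[...,2]>42)&(W[...,2]<52)&(abs(W[...,1])<200)&(abs(W[...,0]-520)<120)); print("off",rect(W[k]),k.sum(),np.median(W[k][:,2]))
go(526.6,-44.5,21,9.7)
```

```text
t 23.75 tcp [527.9 -44.7 111.9] [ 1.799e+02 -1.000e-01  9.800e+00] F [0.1 0.4 0.5] gap 86.0
off (array([526.78771973, -44.60762024]), 169.08555603027344, 32.118988037109375, 9.68402099609375) 11265 45.336014814372135
turn [0.1, -0.1, 0.1] shift [-0.0014, -0.0005, 0.0907]
```

View pics/w13.png

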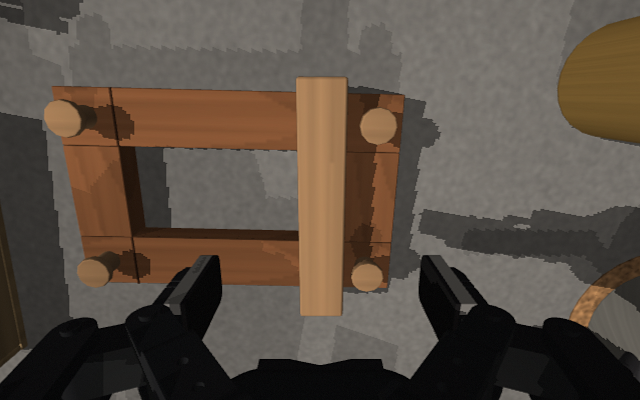

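The strip is centred between the jaws, with all four pegs visible at (64,118), (95,271), (378,125) and (367,277). Descend and grip.

Emit:
jog_arm(
  plan=[
    [[0, 0, 0], [-0.001, 0, 0.04], 1],
    [[0, 0, 0], [-0.001, 0, 0.075], 1],
    [[0, 0, 0], [-0.001, 0, 0.09], 1],
    [[0, 0, 0], [-0.001, 0, 0.0905], 1],
    [[0, 0, 0], [-0.001, 0, 0.0905], 1],
    [[0, 0, 0], [-0.001, 0, 0.0905], -1],
    [[0, 0, 0], [-0.001, 0, 0.0905], -1],
    [[0, 0, 0], [-0.001, 0, 0.0905], -1],
    [[0, 0, 0], [-0.001, 0, 0.0905], -1],
    [[0, 0, 0], [-0.001, 0, 0.0905], -1],
  ],
  force=40,
)

```text
time: 25.05
tool_pos: [526.2, -44.7, 20.0]
tcp_rot: [180.0, -0.1, 9.8]
ft_force: [-1.0, -0.3, 5.7]
finger_gap: 31.4
```

Run:
```python
from h import *
go(434,280,190,5)
```

```text
turn [0.0, -0.1, 4.8] shift [-0.0354, -0.3356, -0.1701]
```

Emit:
jog_arm(
  plan=[
    [[0, 0, 0], [0, 0, -0.02], -1],
    [[0, 0, 0], [0, 0, -0.06], -1],
    [[0, 0, 0], [0, 0, -0.12], -1],
    [[0, 0, 0], [0, 0, -0.17], -1],
  ],
)

```text
time: 25.55
tool_pos: [525.4, -44.6, 191.1]
tcp_rot: [-180.0, -0.0, 9.8]
ft_force: [0.4, -0.5, -0.8]
finger_gap: 31.1
```

Emit:
jog_arm(
  plan=[
    [[0, 0, 0], [-0.006, -0.05, 0], -1],
    [[0, 0, 4.8], [-0.012, -0.11, 0], -1],
    [[0, 0, 4.8], [-0.018, -0.17, 0], -1],
    [[0, 0, 4.8], [-0.024, -0.23, 0], -1],
    [[0, 0, 4.8], [-0.03, -0.29, 0], -1],
    [[0, 0, 4.8], [-0.035, -0.3355, 0], -1],
    [[0, 0, 4.8], [-0.035, -0.3355, 0], -1],
    [[0, 0, 4.8], [-0.035, -0.3355, 0], -1],
    [[0, 0, 4.8], [-0.035, -0.3355, 0], -1],
  ],
)

```text
time: 26.68
tool_pos: [434.4, 278.9, 189.2]
tcp_rot: [180.0, 0.0, 4.9]
ft_force: [0.2, 0.1, -0.8]
finger_gap: 31.1
```

Run:
```python
from h import *
where()
c=cam("wrist");p,d=snapshot("wrist");cv2.imwrite("pics/w14.png",p);W=cloud(c,d)
k=comp((W[...,2]>20)&(W[...,2]<37)&(abs(W[...,0]-431)<85)&(abs(W[...,1]-350)<40)); print("off4",rect(W[k]),np.median(W[k][:,2]))
go(434,280,20,5)
```

```text
t 26.68 tcp [434.4 278.9 189.2] [180.    0.    4.9] F [ 0.2  0.1 -0.8] gap 31.1
off4 (array([432.00088501, 351.54562378]), 138.71432495117188, 32.72032165527344, 4.869627475738525) 29.388302797441554
turn [0.0, 0.0, -0.1] shift [-0.0004, -0.0012, 0.1693]
```

View pics/w14.png

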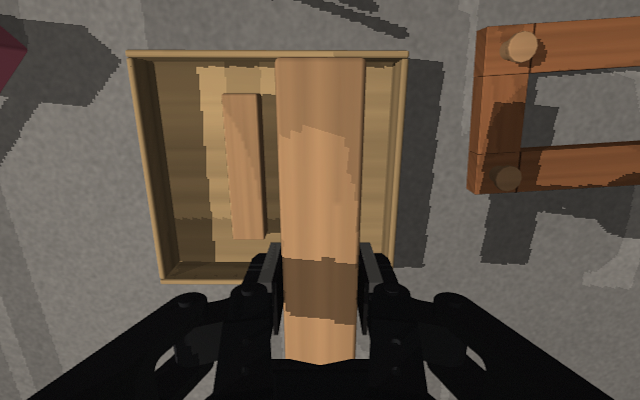

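Emit:
jog_arm(
  plan=[
    [[0, 0, 0], [0.0, 0, 0.06], -1],
    [[0, 0, 0], [0, 0, 0.12], -1],
    [[0, 0, 0], [0, 0, 0.165], -1],
    [[0, 0, 0], [0, 0, 0.183], -1],
    [[0, 0, 0], [0, 0, 0.183], -1],
    [[0, 0, 0], [0, 0, 0.183], 0],
    [[0, 0, 0], [0, 0, 0.183], 0],
    [[0, 0, 0], [0, 0, 0.183], 0],
    [[0, 0, 0], [0, 0, 0.17], 0],
    [[0, 0, 0], [0, 0, 0.11], 0],
    [[0, 0, 0], [0, 0, 0.05], 0],
    [[0, 0, 0], [0, 0, -0.06], 1],
  ],
)

```text
time: 28.22
tool_pos: [433.7, 279.8, 204.8]
tcp_rot: [-180.0, -0.0, 5.0]
ft_force: [1.1, -0.1, 1.1]
finger_gap: 59.4
```

Run:
```python
from h import *
where()
c=cam("wrist");p,d=snapshot("wrist");cv2.imwrite("pics/w15.png",p);W=cloud(c,d)
k=comp((W[...,2]>22)&(W[...,2]<37)&(abs(W[...,0]-431)<92)&(abs(W[...,1]-280)<35)); print("off2",rect(W[k]),np.median(W[k][:,2]))
go(580,70,380,5)
```

```text
t 28.23 tcp [433.7 279.8 204.8] [-180.   -0.    5.] F [ 1.1 -0.1  1.1] gap 59.4
off2 (array([435.40570068, 281.25375366]), 169.30947875976562, 32.01961898803711, 4.880703926086426) 29.333964051399903
turn [-0.3, -0.7, 0.0] shift [0.1255, 0.2227, -0.1644]
```

View pics/w15.png

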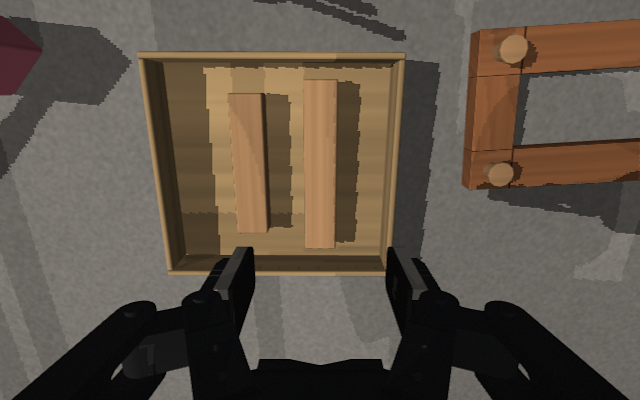

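Both offcuts lie flat inside the tray, at (248,163) and (320,163). Next, an overview of frame, pegs, mallet and pad.

Emit:
jog_arm(
  plan=[
    [[0, 0, 0], [0.05, 0.06, -0.05], 1],
    [[0, 0, 0], [0.11, 0.12, -0.1], 1],
    [[0, 0, 0], [0.13, 0.16, -0.15], 1],
    [[0, 0, 0], [0.13, 0.2, -0.2], 1],
    [[0, 0, 0], [0.13, 0.2, -0.2], 1],
    [[0, 0, 0], [0.13, 0.2, -0.2], 1],
    [[0, 0, 0], [0.13, 0.2, -0.2], 1],
    [[0, 0, 0], [0.13, 0.2, -0.2], 1],
  ],
)

```text
time: 29.28
tool_pos: [580.2, 93.0, 400.4]
tcp_rot: [-180.0, 0.1, 5.1]
ft_force: [0.2, 1.2, -0.2]
finger_gap: 85.3
```

Run:
```python
from h import *
where()
c=cam("wrist");p,d=snapshot("wrist");cv2.imwrite("pics/w16.png",p);np.savez("pics/w16.npz",p=p,d=d,**c)
W=cloud(c,d);hsv=cv2.cvtColor(p,cv2.COLOR_BGR2HSV)
wood=(hsv[...,1]>80)&(hsv[...,0]<25)
fr=(abs(W[...,0]-540)<130)&(abs(W[...,1]-25)<160)
k=comp(wood&fr&(W[...,2]>14)&(W[...,2]<52)); k=cv2.morphologyEx(k.astype(np.uint8),cv2.MORPH_OPEN,np.ones((7,7)))>0; print("frame",rect(W[k&(W[...,2]>17)&(W[...,2]<26)]))
m=wood&fr&(W[...,2]>29)&(W[...,2]<60)
n,l,s,_=cv2.connectedComponentsWithStats(m.astype(np.uint8))
for i in range(1,n):
    if s[i,4]>40:
        P=W[l==i]; zt=np.percentile(P[:,2],80); Q=P[P[:,2]>zt-3]; print("peg",s[i],cv2.minEnclosingCircle(Q[:,:2].astype(np.float32)),np.median(Q[:,2]).round(1))
m=(W[...,2]>80)&(W[...,2]<100)&(hsv[...,2]<70)&(np.hypot(W[...,0]-650,W[...,1]-245)<90); k=comp(m); print("mallet",rect(W[k]),np.median(W[k][:,2]),k.sum())
m=(hsv[...,0]>95)&(hsv[...,0]<130)&(hsv[...,1]>90)&(W[...,2]<14)&(np.hypot(W[...,0]-650,W[...,1]-245)<120);k=comp(m);print("pad",rect(W[k]),np.median(W[k][:,2]),k.sum())
```

```text
t 29.27 tcp [580.2  93.  400.4] [-1.8e+02  1.0e-01  5.1e+00] F [ 0.2  1.2 -0.2] gap 85.3
frame (array([518.20715332,  20.38076782]), 239.85316467285156, 150.59580993652344, -81.74993801116943)
peg [421 141  17  16 199] ((587.6594848632812, -70.15154266357422), 12.071916580200195) 42.3
peg [290 149  15  16 191] ((557.8077392578125, 127.2779769897461), 11.68640422821045) 43.5
peg [419 210  15  14 168] ((478.7696533203125, -86.47534942626953), 12.0252685546875) 40.2
peg [296 217  14  14 160] ((449.3583984375, 110.93794250488281), 11.670645713806152) 42.6
mallet (array([657.4128418 , 246.85818481]), 60.063629150390625, 45.774208068847656, -19.092613220214844) 89.35467797441143 1756
pad (array([652.55645752, 248.98048401]), 99.25743865966797, 87.75733184814453, -5.4290618896484375) 5.48064471516966 1558
```

View pics/w16.png

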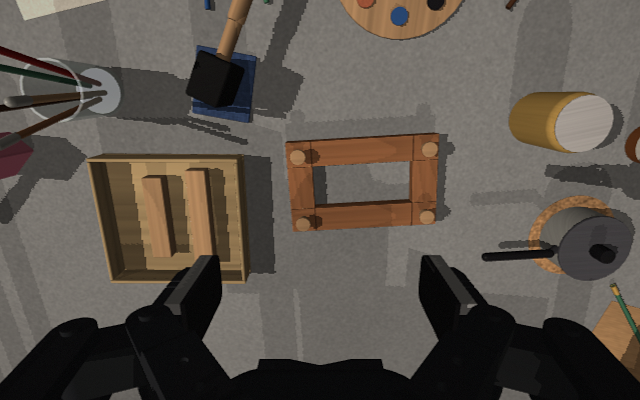

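Frame centre is (518,20) with yaw 8.3°, and the pegs are at image (297,157), (303,224), (430,149) and (427,217). The black mallet is on the blue pad at (217,78), and the brush jar is at (97,90). I'll check the space around the mallet before approaching it.

Run:
```python
from h import *
for n in ("wrist","scene"):
    c=cam(n);p,d=snapshot(n);W=cloud(c,d)
    k=(W[...,2]>95)&(W[...,2]<300)&(np.hypot(W[...,0]-657,W[...,1]-247)<220)&(W[...,1]>200)
    P=W[k]; print(n,len(P),P.min(0) if len(P) else"",P.max(0) if len(P) else ""); 
    if len(P): print("closest",np.hypot(P[:,0]-657,P[:,1]-247).min(), P[np.hypot(P[:,0]-657,P[:,1]-247).argmin()])
go(657.4,246.9,150,-19.1)
```

```text
wrist 2355 [568.51766342 379.60239514  95.03485644] [669.85618387 466.94073359 230.73271416]
closest 137.03010856887062 [622.44778649 379.60239514 226.60357218]
scene 322 [571.4417592  228.43659704  95.05085072] [688.14957405 466.41048068 250.69027926]
closest 11.01220142027319 [658.41615767 236.0792364   95.30165111]
turn [0.0, 0.1, 24.2] shift [0.0909, -0.1465, 0.2506]
```

Emit:
jog_arm(
  plan=[
    [[0, 0, 24.2], [0.04, -0.05, 0.05], 1],
    [[0, 0, 24.2], [0.08, -0.1, 0.1], 1],
    [[0, 0, 24.2], [0.091, -0.1465, 0.15], 1],
    [[0, 0, 24.2], [0.091, -0.1465, 0.2], 1],
    [[0, 0, 24.2], [0.091, -0.1465, 0.24], 1],
    [[0, 0, 24.2], [0.091, -0.1465, 0.25], 1],
    [[0, 0, 24.2], [0.091, -0.1465, 0.25], 1],
    [[0, 0, 24.2], [0.091, -0.1465, 0.25], 1],
  ],
)

```text
time: 30.42
tool_pos: [661.0, 246.1, 156.4]
tcp_rot: [-179.8, -0.3, -19.2]
ft_force: [-0.4, 0.7, 0.1]
finger_gap: 85.2
```

Run:
```python
from h import *
where()
c=cam("wrist");p,d=snapshot("wrist");cv2.imwrite("pics/w17.png",p);W=cloud(c,d);hsv=cv2.cvtColor(p,cv2.COLOR_BGR2HSV)
m=(W[...,2]>82)&(W[...,2]<97)&(hsv[...,2]<90)&(np.hypot(W[...,0]-657,W[...,1]-247)<60); k=comp(m); print("mallet",rect(W[k]),np.median(W[k][:,2]),k.sum())
m=(hsv[...,0]>95)&(hsv[...,0]<130)&(hsv[...,1]>90)&(W[...,2]<14)&(np.hypot(W[...,0]-650,W[...,1]-245)<120);k=comp(m);print("pad",rect(W[k]),k.sum())
go(657.4,246.9,45,-19.1)
```

```text
t 30.43 tcp [661.  246.1 156.4] [-179.8   -0.3  -19.2] F [-0.4  0.7  0.1] gap 85.2
mallet (array([658.63415527, 246.59806824]), 58.85047912597656, 46.00664138793945, -19.392425537109375) 89.24952585413618 5481
pad (array([649.60046387, 216.05212402]), 98.9881591796875, 22.555368423461914, -5.93975830078125) 1842
turn [-0.2, -0.3, -0.1] shift [-0.0043, 0.0008, 0.1114]
```

View pics/w17.png

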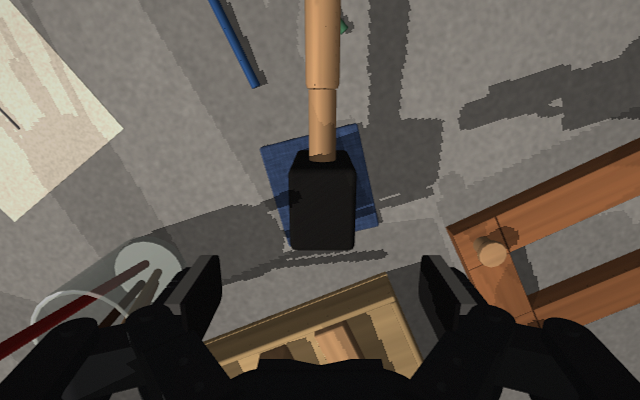

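This is the meant mallet: black head at (322,200) with a wooden handle, on the blue pad. I'll settle and re-measure before descending.

Emit:
jog_arm(
  plan=[
    [[0, 0, 0], [0, 0, 0.03], 1],
    [[0, 0, 0], [0, 0, 0.03], 1],
    [[0, 0, 0], [0, 0, 0.03], 1],
  ],
)

```text
time: 30.85
tool_pos: [659.8, 246.0, 124.1]
tcp_rot: [-179.9, -0.1, -19.2]
ft_force: [-0.4, -0.0, 0.6]
finger_gap: 85.5
```

Run:
```python
from h import *
where()
go(658.2,246.8,45,-19.2)
```

```text
t 30.85 tcp [659.8 246.  124.1] [-1.799e+02 -1.000e-01 -1.920e+01] F [-0.4 -0.   0.6] gap 85.5
turn [-0.1, -0.1, -0.0] shift [-0.0019, -0.0002, 0.0791]
```

Emit:
jog_arm(
  plan=[
    [[0, 0, 0], [-0.001, 0, 0.035], 1],
    [[0, 0, 0], [-0.001, 0, 0.065], 1],
    [[0, 0, 0], [-0.001, 0, 0.078], 1],
    [[0, 0, 0], [-0.001, 0, 0.078], 1],
    [[0, 0, 0], [-0.001, 0, 0.078], 1],
    [[0, 0, 0], [-0.001, 0, 0.078], 1],
    [[0, 0, 0], [-0.001, 0, 0.078], -1],
    [[0, 0, 0], [-0.001, 0, 0.078], -1],
    [[0, 0, 0], [-0.001, 0, 0.078], -1],
    [[0, 0, 0], [-0.001, 0, 0.078], -1],
    [[0, 0, 0], [-0.001, 0, 0.078], -1],
  ],
  force=90,
)

```text
time: 32.22
tool_pos: [658.3, 246.2, 44.4]
tcp_rot: [-180.0, -0.0, -19.2]
ft_force: [-1.7, -0.7, 5.3]
finger_gap: 44.8
```

Run:
```python
from h import *
where()
for n in("scene","wrist"):
    p,d=snapshot(n); cv2.imwrite(f"pics/{n}18.png",p if n=="wrist" else cv2.resize(p[200:320,250:430],None,fx=4,fy=4,interpolation=cv2.INTER_CUBIC))
```

```text
t 32.23 tcp [658.3 246.2  44.4] [-180.    -0.   -19.2] F [-1.7 -0.7  5.3] gap 44.8
```

View pics/scene18.png

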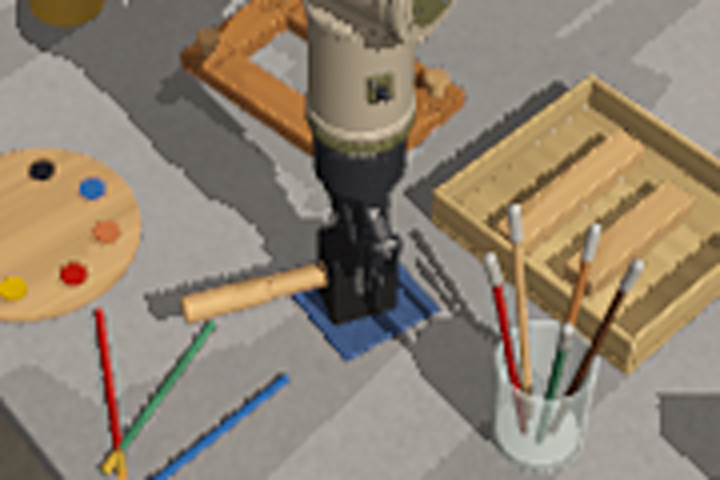

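View pics/wrist18.png

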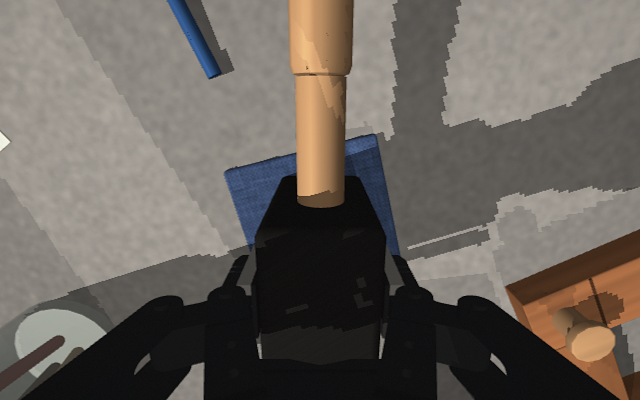

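Run:
```python
from h import *
c=cam("scene");p,d=snapshot("scene");W=cloud(c,d)
k=(W[...,2]>76)&(W[...,2]<92)&(np.hypot(W[...,0]-452,W[...,1]+361)<90);print("knob",k.sum(),np.median(W[k],0).round(1))
cv2.imwrite("pics/sc19.png",cv2.resize(p[130:240,240:380],None,fx=4,fy=4,interpolation=cv2.INTER_CUBIC))
go(558,127.3,125,-19.2)
```

```text
knob 15 [ 452.  -358.6   81.5]
turn [-0.0, -0.0, -0.0] shift [-0.0555, 0.1453, -0.0807]
```

View pics/sc19.png

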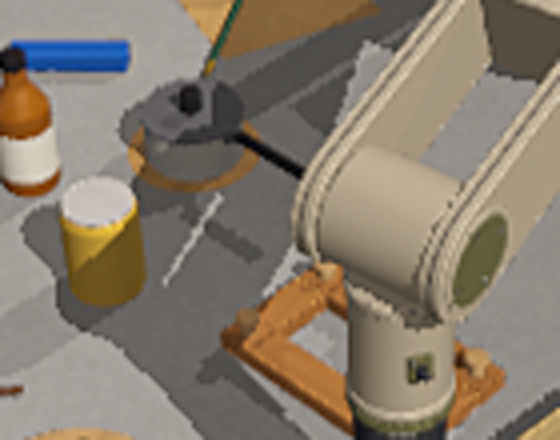

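Emit:
jog_arm(
  plan=[
    [[0, 0, 0], [0, 0, -0.015], -1],
    [[0, 0, 0], [0, 0, -0.04], -1],
    [[0, 0, 0], [0, 0, -0.07], -1],
    [[0, 0, 0], [0, 0, -0.08], -1],
    [[0, 0, 0], [0, 0, -0.08], -1],
  ],
)

```text
time: 33.0
tool_pos: [658.1, 246.4, 124.2]
tcp_rot: [-180.0, -0.0, -19.2]
ft_force: [0.3, 0.5, -6.8]
finger_gap: 44.9
```

The pot is still on the mat (knob (452,−359)), and the mallet is held and lifted. On to peg4.

Emit:
jog_arm(
  plan=[
    [[0, 0, 0], [-0.015, 0.035, 0], -1],
    [[0, 0, 0], [-0.03, 0.08, 0], -1],
    [[0, 0, 0], [-0.045, 0.12, 0], -1],
    [[0, 0, 0], [-0.0555, 0.1453, 0], -1],
    [[0, 0, 0], [-0.0555, 0.1453, 0], -1],
    [[0, 0, 0], [-0.0555, 0.1453, 0], -1],
  ],
)

```text
time: 33.75
tool_pos: [557.4, 127.6, 122.9]
tcp_rot: [180.0, 0.1, -19.2]
ft_force: [0.6, -0.1, -5.2]
finger_gap: 45.1
```

Run:
```python
from h import *
where()
go(558.2,127.3,82,-19.2)
c=cam("scene");p,d=snapshot("scene");cv2.imwrite("pics/sc20.png",cv2.resize(p[150:300,250:430],None,fx=4,fy=4,interpolation=cv2.INTER_CUBIC))
c=cam("wrist");p,d=snapshot("wrist");cv2.imwrite("pics/w20.png",p)
```

```text
t 33.75 tcp [557.4 127.6 122.9] [ 1.80e+02  1.00e-01 -1.92e+01] F [ 0.6 -0.1 -5.2] gap 45.1
turn [0.0, 0.1, -0.0] shift [0.0009, -0.0, 0.0409]
```

View pics/sc20.png

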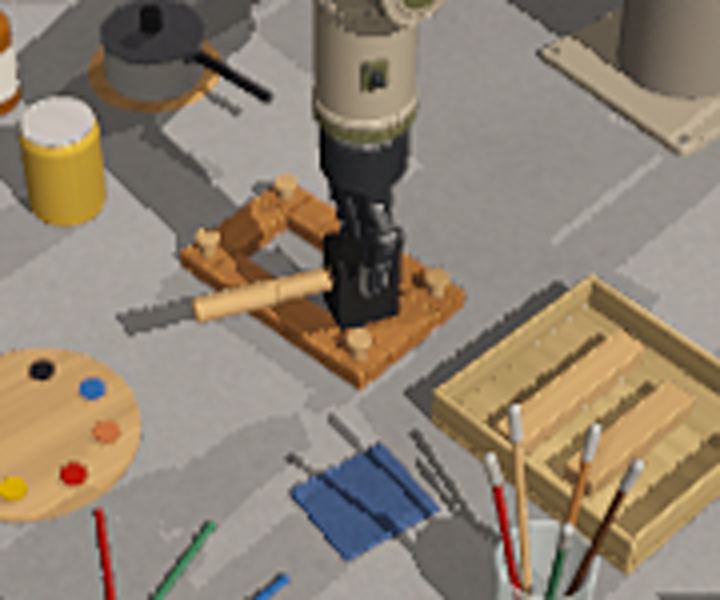

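View pics/w20.png

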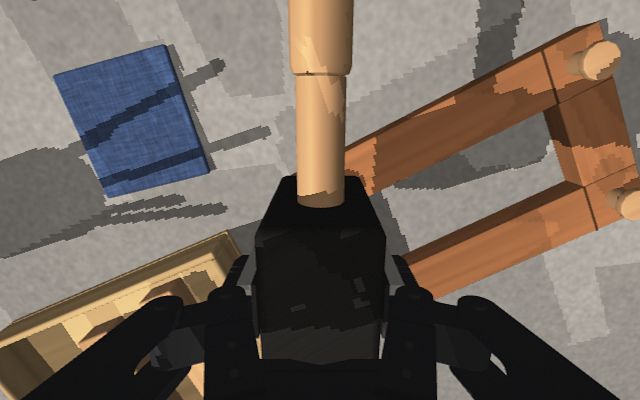

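Run:
```python
from h import *
c=cam("wrist");p,d=snapshot("wrist");W=cloud(c,d);hsv=cv2.cvtColor(p,cv2.COLOR_BGR2HSV)
m=(hsv[...,0]>95)&(hsv[...,0]<130)&(hsv[...,1]>70)&(W[...,2]<14)&(np.hypot(W[...,0]-650,W[...,1]-245)<120);k=comp(m);print("pad",rect(W[k]),k.sum(),np.median(W[k][:,2]))
```

```text
pad (array([652.16705322, 249.39797974]), 99.49130249023438, 89.9078140258789, -5.3616180419921875) 14911 5.528278627865916
```

Emit:
jog_arm(
  plan=[
    [[0, 0, 0], [0.0005, 0, 0.015], -1],
    [[0, 0, 0], [0.0005, 0, 0.03], -1],
    [[0, 0, 0], [0.0005, 0, 0.036], -1],
    [[0, 0, 0], [0.0005, 0, 0.039], -1],
    [[0, 0, 0], [0.0005, 0, 0.042], -1],
    [[0, 0, 0], [0.0005, 0, 0.045], -1],
    [[0, 0, 0], [0.0005, 0, 0.048], -1],
    [[0, 0, 0], [0.0005, 0, 0.05], -1],
    [[0, 0, 0], [0.0005, 0, 0.05], -1],
  ],
)

```text
time: 35.02
tool_pos: [558.7, 127.1, 75.8]
tcp_rot: [-180.0, -0.1, -19.2]
ft_force: [-6.6, -1.0, 5.8]
finger_gap: 45.1
```

Emit:
jog_arm(
  plan=[
    [[0, 0, 0], [0, 0, 0.002], -1],
    [[0, 0, 0], [0, 0, 0.004], -1],
    [[0, 0, 0], [0, 0, 0.006], -1],
    [[0, 0, 0], [0, 0, 0.008], -1],
    [[0, 0, 0], [0, 0, 0.01], -1],
    [[0, 0, 0], [0, 0, 0.0115], -1],
    [[0, 0, 0], [0, 0, 0.0115], -1],
    [[0, 0, 0], [0, 0, 0.0115], -1],
  ],
)

```text
time: 36.02
tool_pos: [558.9, 127.1, 66.1]
tcp_rot: [-180.0, -0.1, -19.2]
ft_force: [-13.4, -4.0, 20.7]
finger_gap: 44.8
```

Emit:
jog_arm(
  plan=[
    [[0, 0, 0], [0, 0, 0.002], -1],
    [[0, 0, 0], [0, 0, 0.002], -1],
    [[0, 0, 0], [0, 0, 0.002], -1],
  ],
)

```text
time: 36.4
tool_pos: [559.9, 126.9, 66.0]
tcp_rot: [-180.0, -0.2, -19.2]
ft_force: [-17.2, -4.8, 32.2]
finger_gap: 45.1
```

peg4 bottomed: 37 N net and z no longer moves. Lift, then peg3.

Emit:
jog_arm(
  plan=[
    [[0, 0, 0], [0, 0, -0.015], -1],
    [[0, 0, 0], [0, 0, -0.035], -1],
    [[0, 0, 0], [0, 0, -0.06], -1],
    [[0, 0, 0], [0, 0, -0.06], -1],
    [[0, 0, 0], [0, 0, -0.06], -1],
  ],
)

```text
time: 37.02
tool_pos: [558.0, 127.1, 119.8]
tcp_rot: [180.0, 0.0, -19.2]
ft_force: [-0.8, -0.8, -6.2]
finger_gap: 45.0
```

Run:
```python
from h import *
where()
go(587.5,-70.3,119,-19.2)
```

```text
t 37.02 tcp [558.  127.1 119.8] [180.    0.  -19.2] F [-0.8 -0.8 -6.2] gap 45.0
turn [0.0, 0.0, -0.0] shift [0.0928, 0.1767, 0.0008]
```

Emit:
jog_arm(
  plan=[
    [[0, 0, 0], [0.02, 0.035, 0], -1],
    [[0, 0, 0], [0.042, 0.08, 0], -1],
    [[0, 0, 0], [0.065, 0.125, 0], -1],
    [[0, 0, 0], [0.085, 0.163, 0], -1],
    [[0, 0, 0], [0.0928, 0.1767, 0], -1],
    [[0, 0, 0], [0.0928, 0.1767, 0], -1],
    [[0, 0, 0], [0.0928, 0.1767, 0], -1],
  ],
)

```text
time: 37.9
tool_pos: [587.2, -69.1, 119.5]
tcp_rot: [-180.0, 0.1, -19.2]
ft_force: [-0.1, 0.1, -4.3]
finger_gap: 45.1
```

Run:
```python
from h import *
where()
go(587.5,-70.3,64.4,-19.2)
p,d=snapshot("side");cv2.imwrite("pics/s21.png",cv2.resize(p[140:260,250:400],None,fx=5,fy=5,interpolation=cv2.INTER_CUBIC))
```

```text
t 37.9 tcp [587.2 -69.1 119.5] [-1.80e+02  1.00e-01 -1.92e+01] F [-0.1  0.1 -4.3] gap 45.1
turn [-0.0, 0.1, 0.0] shift [0.0008, 0.0011, 0.0551]
```

View pics/s21.png

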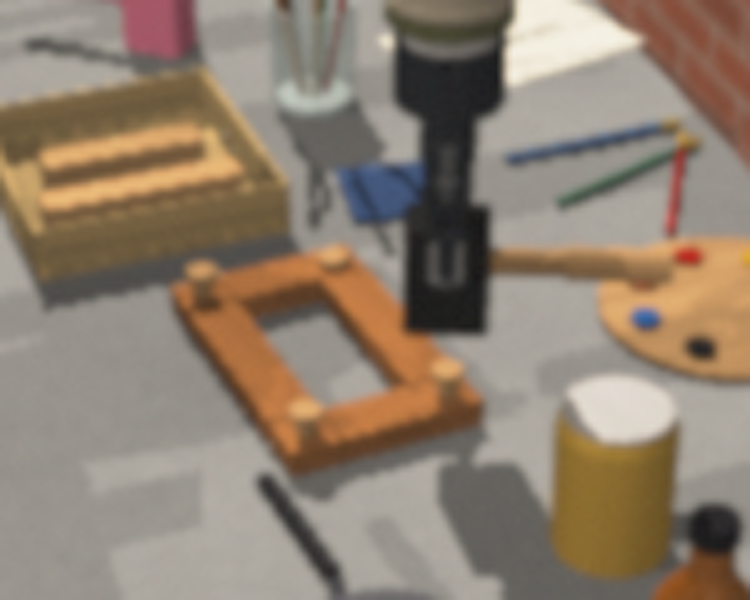

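The side view shows peg4 (335,258) flush and the mallet level and above peg3. Drive it.

Emit:
jog_arm(
  plan=[
    [[0, 0, 0], [0.0004, 0.0008, 0.015], -1],
    [[0, 0, 0], [0.0004, 0.0008, 0.03], -1],
    [[0, 0, 0], [0.0004, 0.0008, 0.036], -1],
    [[0, 0, 0], [0.0004, 0.0008, 0.039], -1],
    [[0, 0, 0], [0.0004, 0.0008, 0.042], -1],
    [[0, 0, 0], [0.0004, 0.0008, 0.045], -1],
    [[0, 0, 0], [0.0004, 0.0008, 0.048], -1],
    [[0, 0, 0], [0.0004, 0.0008, 0.051], -1],
    [[0, 0, 0], [0.0004, 0.0008, 0.054], -1],
    [[0, 0, 0], [0.0004, 0.0008, 0.057], -1],
    [[0, 0, 0], [0.0004, 0.0008, 0.057], -1],
    [[0, 0, 0], [0.0004, 0.0008, 0.057], -1],
  ],
)

```text
time: 39.45
tool_pos: [588.3, -71.0, 66.1]
tcp_rot: [-180.0, -0.0, -19.2]
ft_force: [-11.3, 2.1, 14.6]
finger_gap: 45.0
```

Emit:
jog_arm(
  plan=[
    [[0, 0, 0], [0, 0, 0.002], -1],
    [[0, 0, 0], [0, 0, 0.002], -1],
    [[0, 0, 0], [0, 0, 0.002], -1],
  ],
)

```text
time: 39.83
tool_pos: [589.2, -71.4, 66.0]
tcp_rot: [-180.0, -0.2, -19.2]
ft_force: [-13.9, 2.3, 24.9]
finger_gap: 45.0
```

Emit:
jog_arm(
  plan=[
    [[0, 0, 0], [0, 0, -0.015], -1],
    [[0, 0, 0], [0, 0, -0.035], -1],
    [[0, 0, 0], [0, 0, -0.058], -1],
    [[0, 0, 0], [0, 0, -0.058], -1],
    [[0, 0, 0], [0, 0, -0.058], -1],
  ],
)

```text
time: 40.45
tool_pos: [587.7, -71.1, 118.9]
tcp_rot: [180.0, 0.0, -19.2]
ft_force: [-0.3, 0.6, -5.6]
finger_gap: 45.5
```

Run:
```python
from h import *
where()
go(478.8,-86.3,119,-19.2)
```

```text
t 40.45 tcp [587.7 -71.1 118.9] [180.    0.  -19.2] F [-0.3  0.6 -5.6] gap 45.5
turn [0.0, 0.0, -0.0] shift [-0.0978, 0.0502, -0.0001]
```

Emit:
jog_arm(
  plan=[
    [[0, 0, 0], [-0.025, 0.013, 0], -1],
    [[0, 0, 0], [-0.06, 0.03, 0], -1],
    [[0, 0, 0], [-0.088, 0.045, 0], -1],
    [[0, 0, 0], [-0.0978, 0.0502, 0], -1],
    [[0, 0, 0], [-0.0978, 0.0502, 0], -1],
    [[0, 0, 0], [-0.0978, 0.0502, 0], -1],
  ],
)

```text
time: 41.2
tool_pos: [479.8, -86.3, 119.5]
tcp_rot: [-180.0, -0.0, -19.2]
ft_force: [0.8, 0.1, -5.6]
finger_gap: 45.0
```

Run:
```python
from h import *
where()
go(478.8,-86.3,62,-19.2)
p,d=snapshot("side");cv2.imwrite("pics/s22.png",cv2.resize(p[140:260,250:400],None,fx=5,fy=5,interpolation=cv2.INTER_CUBIC))
```

```text
t 41.2 tcp [479.8 -86.3 119.5] [-180.    -0.   -19.2] F [ 0.8  0.1 -5.6] gap 45.0
turn [-0.0, -0.0, -0.0] shift [-0.001, 0.0003, 0.0575]
```

View pics/s22.png

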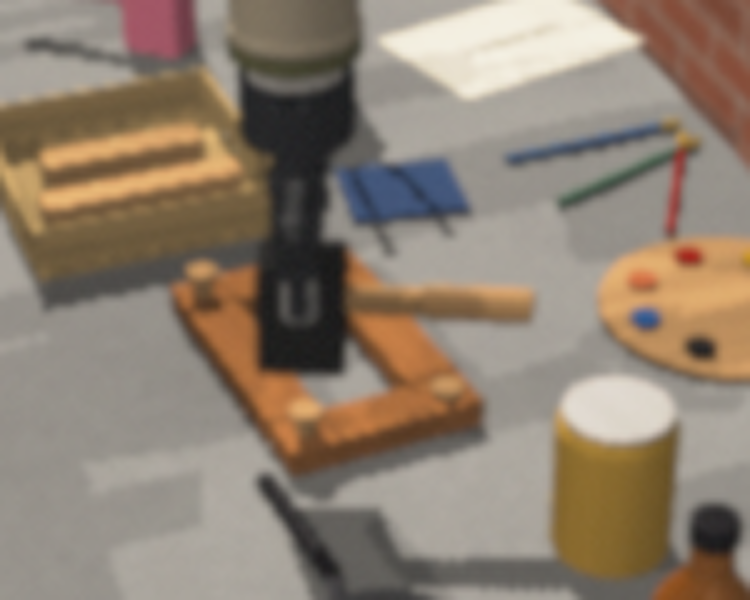

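peg3 at (446,388) is flush. Drive peg1.

Emit:
jog_arm(
  plan=[
    [[0, 0, 0], [-0.0005, 0, 0.015], -1],
    [[0, 0, 0], [-0.0005, 0, 0.03], -1],
    [[0, 0, 0], [-0.0005, 0, 0.036], -1],
    [[0, 0, 0], [-0.0005, 0, 0.039], -1],
    [[0, 0, 0], [-0.0005, 0, 0.042], -1],
    [[0, 0, 0], [-0.0005, 0, 0.045], -1],
    [[0, 0, 0], [-0.0005, 0, 0.048], -1],
    [[0, 0, 0], [-0.0005, 0, 0.051], -1],
    [[0, 0, 0], [-0.0005, 0, 0.054], -1],
    [[0, 0, 0], [-0.0005, 0, 0.057], -1],
    [[0, 0, 0], [-0.0005, 0, 0.057], -1],
    [[0, 0, 0], [-0.0005, 0, 0.057], -1],
  ],
)

```text
time: 42.75
tool_pos: [479.6, -86.6, 66.1]
tcp_rot: [180.0, -0.1, -19.2]
ft_force: [-14.0, 3.1, 24.5]
finger_gap: 44.6
```

Emit:
jog_arm(
  plan=[
    [[0, 0, 0], [0, 0, 0.0025], -1],
    [[0, 0, 0], [0, 0, 0.0025], -1],
    [[0, 0, 0], [0, 0, 0.0025], -1],
  ],
)

```text
time: 43.12
tool_pos: [481.8, -87.3, 65.8]
tcp_rot: [180.0, -0.4, -19.2]
ft_force: [-12.9, 4.4, 34.9]
finger_gap: 44.9
```

Emit:
jog_arm(
  plan=[
    [[0, 0, 0], [0, 0, -0.015], -1],
    [[0, 0, 0], [0, 0, -0.035], -1],
    [[0, 0, 0], [0, 0, -0.059], -1],
    [[0, 0, 0], [0, 0, -0.059], -1],
    [[0, 0, 0], [0, 0, -0.059], -1],
  ],
)

```text
time: 43.75
tool_pos: [478.2, -86.1, 118.1]
tcp_rot: [180.0, 0.0, -19.2]
ft_force: [-0.1, -1.5, -6.1]
finger_gap: 45.2
```

Run:
```python
from h import *
where()
go(449.4,111.3,119,-19.2)
```

```text
t 43.75 tcp [478.2 -86.1 118.1] [180.    0.  -19.2] F [-0.1 -1.5 -6.1] gap 45.2
turn [0.0, 0.0, -0.0] shift [-0.0921, -0.177, -0.0009]
```

peg1 is home. On to peg2.

Emit:
jog_arm(
  plan=[
    [[0, 0, 0], [-0.02, -0.035, 0], -1],
    [[0, 0, 0], [-0.042, -0.08, 0], -1],
    [[0, 0, 0], [-0.065, -0.125, 0], -1],
    [[0, 0, 0], [-0.085, -0.163, 0], -1],
    [[0, 0, 0], [-0.0921, -0.177, 0], -1],
    [[0, 0, 0], [-0.0921, -0.177, 0], -1],
    [[0, 0, 0], [-0.0921, -0.177, 0], -1],
  ],
)

```text
time: 44.62
tool_pos: [449.7, 110.3, 118.3]
tcp_rot: [179.9, 0.0, -19.2]
ft_force: [0.5, 0.5, -5.8]
finger_gap: 45.1
```

Run:
```python
from h import *
where()
go(449.4,111,62,-19.2)
p,d=snapshot("side");cv2.imwrite("pics/s23.png",cv2.resize(p[140:260,250:400],None,fx=5,fy=5,interpolation=cv2.INTER_CUBIC))
```

```text
t 44.62 tcp [449.7 110.3 118.3] [179.9   0.  -19.2] F [ 0.5  0.5 -5.8] gap 45.1
turn [0.1, 0.0, -0.0] shift [-0.0004, -0.0006, 0.0563]
```

View pics/s23.png

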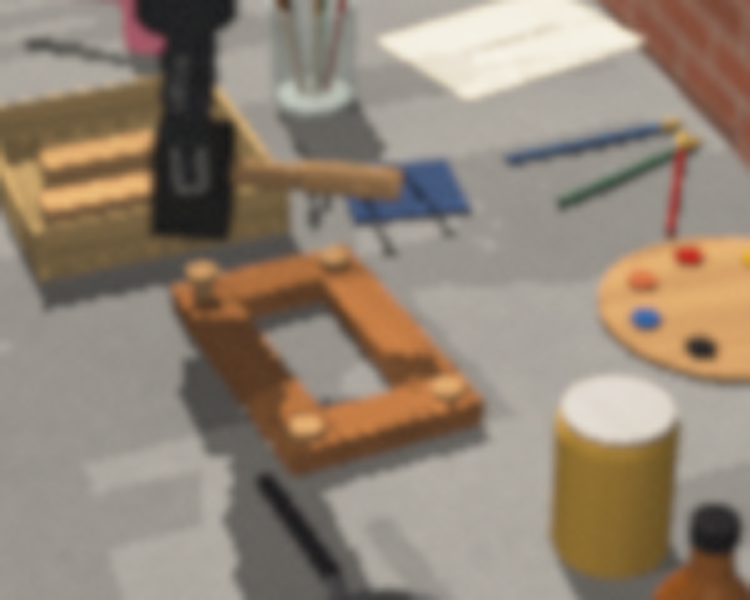

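Pegs 1, 3 and 4 are flush and only peg2 at (202,280) still stands. Drive it.

Emit:
jog_arm(
  plan=[
    [[0, 0, 0], [0, -0.0005, 0.015], -1],
    [[0, 0, 0], [0, -0.0005, 0.029], -1],
    [[0, 0, 0], [0, -0.0005, 0.035], -1],
    [[0, 0, 0], [0, -0.0005, 0.038], -1],
    [[0, 0, 0], [0, -0.0005, 0.041], -1],
    [[0, 0, 0], [0, -0.0005, 0.044], -1],
    [[0, 0, 0], [0, -0.0005, 0.047], -1],
    [[0, 0, 0], [0, -0.0005, 0.05], -1],
    [[0, 0, 0], [0, -0.0005, 0.053], -1],
    [[0, 0, 0], [0, -0.0005, 0.056], -1],
    [[0, 0, 0], [0, -0.0005, 0.056], -1],
    [[0, 0, 0], [0, -0.0005, 0.056], -1],
  ],
)

```text
time: 46.18
tool_pos: [451.5, 111.7, 66.1]
tcp_rot: [-180.0, -0.1, -19.2]
ft_force: [-10.0, -2.9, 21.9]
finger_gap: 45.4
```

Emit:
jog_arm(
  plan=[
    [[0, 0, 0], [0, 0, 0.0025], -1],
    [[0, 0, 0], [0, 0, 0.0025], -1],
    [[0, 0, 0], [0, 0, 0.0025], -1],
  ],
)

```text
time: 46.55
tool_pos: [451.8, 111.7, 65.8]
tcp_rot: [-180.0, -0.2, -19.2]
ft_force: [-21.2, -3.5, 45.7]
finger_gap: 45.1
```

Emit:
jog_arm(
  plan=[
    [[0, 0, 0], [0, 0, -0.015], -1],
    [[0, 0, 0], [0, 0, -0.035], -1],
    [[0, 0, 0], [0, 0, -0.065], -1],
    [[0, 0, 0], [0, 0, -0.065], -1],
    [[0, 0, 0], [0, 0, -0.065], -1],
  ],
)

```text
time: 47.18
tool_pos: [449.4, 111.7, 124.2]
tcp_rot: [180.0, 0.1, -19.2]
ft_force: [-0.6, -0.3, -6.3]
finger_gap: 45.1
```

Run:
```python
from h import *
where()
go(652.2,249.2,123,-5.4)
```

```text
t 47.17 tcp [449.4 111.7 124.2] [ 1.80e+02  1.00e-01 -1.92e+01] F [-0.6 -0.3 -6.3] gap 45.1
turn [0.0, 0.1, -13.8] shift [0.1462, -0.1966, 0.001]
```

All four pegs bottomed at the same z (65.8–66.1, expected about 66.4). Now the mallet back to the pad.

Emit:
jog_arm(
  plan=[
    [[0, 0, 0], [0.03, -0.04, 0], -1],
    [[0, 0, 0], [0.06, -0.08, 0], -1],
    [[0, 0, 0], [0.09, -0.12, 0], -1],
    [[0, 0, 0], [0.12, -0.16, 0], -1],
    [[0, 0, 0], [0.14, -0.188, 0], -1],
    [[0, 0, 0], [0.1462, -0.1966, 0], -1],
    [[0, 0, 0], [0.1462, -0.1966, 0], -1],
    [[0, 0, 0], [0.1462, -0.1966, 0], -1],
  ],
)

```text
time: 48.18
tool_pos: [651.5, 248.5, 124.4]
tcp_rot: [179.9, 0.1, -19.2]
ft_force: [0.2, -0.7, -6.6]
finger_gap: 45.2
```

Run:
```python
from h import *
where()
go(652.2,249.2,45.5,-19.2)
c=cam("wrist");p,d=snapshot("wrist");W=cloud(c,d);hsv=cv2.cvtColor(p,cv2.COLOR_BGR2HSV)
cv2.imwrite("pics/w24.png",p)
wood=(hsv[...,1]>80)&(hsv[...,0]<25)
p,d=snapshot("scene");cv2.imwrite("pics/sc24.png",cv2.resize(p[180:300,250:430],None,fx=4,fy=4,interpolation=cv2.INTER_CUBIC))
```

```text
t 48.17 tcp [651.5 248.5 124.4] [ 1.799e+02  1.000e-01 -1.920e+01] F [ 0.2 -0.7 -6.6] gap 45.2
turn [0.1, 0.1, -0.0] shift [0.0005, -0.001, 0.0789]
```

View pics/sc24.png

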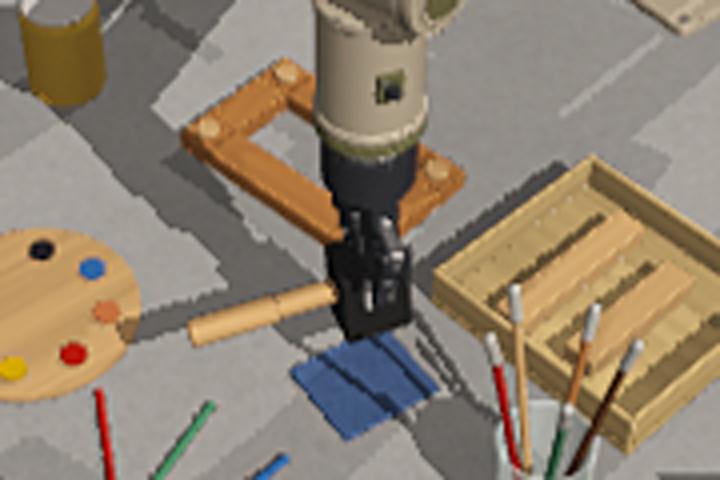

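The mallet is level above the pad. Lower it gently, release and rise.

Emit:
jog_arm(
  plan=[
    [[0, 0, 0], [0.0004, -0.0006, 0.03], -1],
    [[0, 0, 0], [0.0004, -0.0006, 0.055], -1],
    [[0, 0, 0], [0.0004, -0.0006, 0.07], -1],
    [[0, 0, 0], [0.0004, -0.0006, 0.075], -1],
    [[0, 0, 0], [0.0004, -0.0006, 0.078], -1],
    [[0, 0, 0], [0.0004, -0.0006, 0.08], -1],
    [[0, 0, 0], [0.0004, -0.0006, 0.0805], -1],
    [[0, 0, 0], [0.0004, -0.0006, 0.0805], -1],
  ],
)

```text
time: 49.28
tool_pos: [653.8, 249.9, 45.7]
tcp_rot: [-180.0, -0.1, -19.2]
ft_force: [-0.7, -0.5, -3.5]
finger_gap: 44.8
```

Emit:
jog_arm(
  plan=[
    [[0, 0, 0], [-0.0012, 0.0013, 0], -1],
    [[0, 0, 0], [-0.0012, 0.0013, 0.001], -1],
    [[0, 0, 0], [-0.0012, 0.0013, 0.001], -1],
    [[0, 0, 0], [-0.0012, 0.0013, 0.001], 0.3],
    [[0, 0, 0], [-0.0012, 0.0013, 0.001], 1],
    [[0, 0, 0], [-0.0012, 0.0013, 0.001], 1],
    [[0, 0, 0], [-0.0012, 0.0013, 0.001], 1],
    [[0, 0, 0], [-0.0012, 0.0013, 0.001], 1],
    [[0, 0, 0], [-0.0012, 0.0013, -0.02], 1],
    [[0, 0, 0], [-0.0012, 0.0013, -0.07], 1],
    [[0, 0, 0], [-0.0012, 0.0013, -0.13], 1],
  ],
)

```text
time: 50.65
tool_pos: [651.0, 248.7, 176.5]
tcp_rot: [180.0, 0.1, -19.2]
ft_force: [1.5, 0.3, 0.7]
finger_gap: 85.4
```

Run:
```python
from h import *
where()
go(580,93,400,5)
```

```text
t 50.65 tcp [651.  248.7 176.5] [ 1.80e+02  1.00e-01 -1.92e+01] F [1.5 0.3 0.7] gap 85.4
turn [0.0, 0.1, -24.2] shift [-0.0161, 0.1705, -0.2233]
```

Emit:
jog_arm(
  plan=[
    [[0, 0, -24.2], [-0.004, 0.02, -0.05], 1],
    [[0, 0, -24.2], [-0.008, 0.06, -0.1], 1],
    [[0, 0, -24.2], [-0.012, 0.1, -0.15], 1],
    [[0, 0, -24.2], [-0.016, 0.14, -0.2], 1],
    [[0, 0, -24.2], [-0.016, 0.17, -0.22], 1],
    [[0, 0, -24.2], [-0.016, 0.17, -0.22], 1],
    [[0, 0, -24.2], [-0.016, 0.17, -0.22], 1],
    [[0, 0, -24.2], [-0.016, 0.17, -0.22], 1],
  ],
)

```text
time: 51.65
tool_pos: [580.4, 94.4, 393.4]
tcp_rot: [-180.0, 0.1, 5.1]
ft_force: [-0.6, 0.1, -1.6]
finger_gap: 85.3
```

Run:
```python
from h import *
where()
c=cam("wrist");p,d=snapshot("wrist");cv2.imwrite("pics/w25.png",p)
W=cloud(c,d);hsv=cv2.cvtColor(p,cv2.COLOR_BGR2HSV)
F=np.array([518.2,20.4]);a=np.radians(8.25);Rm=np.array([[np.cos(a),-np.sin(a)],[np.sin(a),np.cos(a)]])
wz=W[(np.hypot(W[...,0]-518,W[...,1]-20)<130)&(W[...,2]>17)&(W[...,2]<25)&(hsv[...,1]>80)][:,2]; print("wood z",np.median(wz))
for n,l in dict(peg1=(-55,-100),peg2=(-55,100),peg3=(55,-100),peg4=(55,100)).items():
    q=F+Rm@np.array(l); k=np.hypot(W[...,0]-q[0],W[...,1]-q[1])<8; print(n,q.round(0),np.median(W[k][:,2]).round(1),k.sum())
m=(W[...,2]>82)&(W[...,2]<97)&(hsv[...,2]<80)&(np.hypot(W[...,0]-652,W[...,1]-249)<70);k=comp(m);print("mallet",rect(W[k]),np.median(W[k][:,2]))
k=(W[...,2]>79)&(W[...,2]<90)&(np.hypot(W[...,0]-452,W[...,1]+361)<80)
if k.sum(): print("knob",k.sum(),cv2.minEnclosingCircle(W[k][:,:2].astype(np.float32)))
p,d=snapshot("scene");cv2.imwrite("pics/sc25.png",cv2.resize(p[120:330,220:500],None,fx=2.8,fy=2.8,interpolation=cv2.INTER_CUBIC))
```

```text
t 51.65 tcp [580.4  94.4 393.4] [-1.8e+02  1.0e-01  5.1e+00] F [-0.6  0.1 -1.6] gap 85.3
wood z 21.320984089181138
peg1 [478. -86.] 27.2 71
peg2 [449. 111.] 27.3 69
peg3 [587. -71.] 27.2 83
peg4 [558. 127.] 27.5 85
mallet (array([646.7354126 , 251.68309021]), 59.93491744995117, 46.017696380615234, -19.7535400390625) 89.36035571141764
knob 189 ((453.3525085449219, -358.1995849609375), 12.666481018066406)
```

View pics/w25.png

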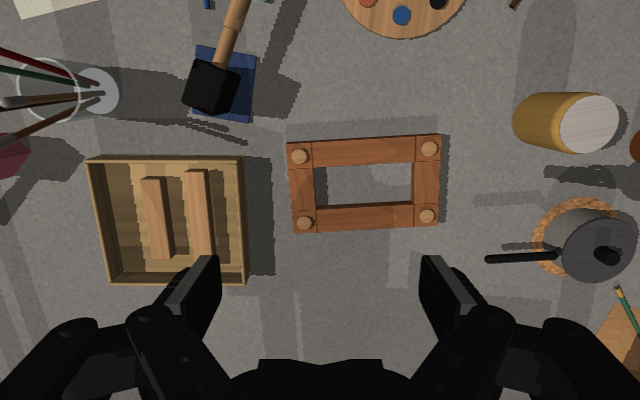

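View pics/sc25.png

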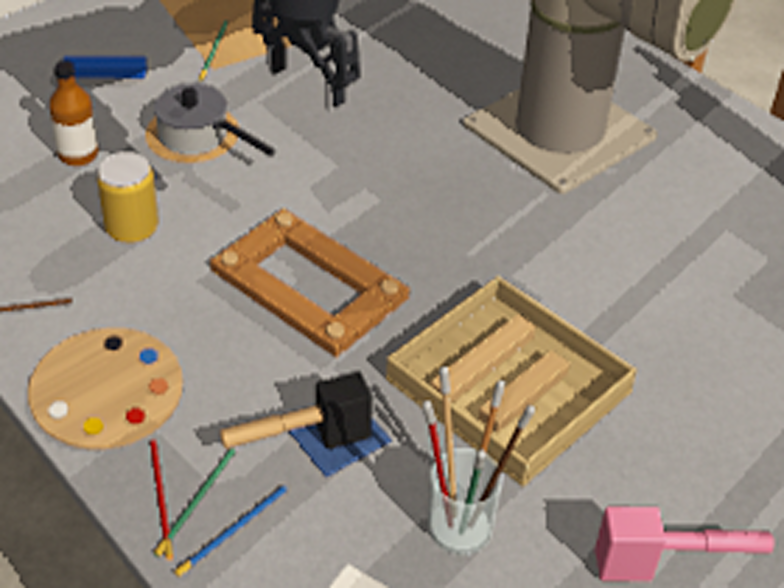

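All four peg heads stand 6 mm above the wood, the offcuts are in the tray and the pot is on the mat. The mallet ended about 6 mm off the pad's middle because it slipped sideways in the grip while pressing. I'll regrip and correct that.

Run:
```python
from h import *
go(647.5,251.4,130,-19.6)
```

```text
turn [0.0, 0.1, 24.7] shift [0.0814, -0.1504, 0.2633]
```

Emit:
jog_arm(
  plan=[
    [[0, 0, 24.7], [0.04, -0.05, 0.05], 1],
    [[0, 0, 24.7], [0.07, -0.1, 0.1], 1],
    [[0, 0, 24.7], [0.0814, -0.1504, 0.15], 1],
    [[0, 0, 24.7], [0.0814, -0.1504, 0.2], 1],
    [[0, 0, 24.7], [0.0814, -0.1504, 0.24], 1],
    [[0, 0, 24.7], [0.0814, -0.1504, 0.263], 1],
    [[0, 0, 24.7], [0.0814, -0.1504, 0.263], 1],
    [[0, 0, 24.7], [0.0814, -0.1504, 0.263], 1],
    [[0, 0, 24.7], [0.0814, -0.1504, 0.263], 1],
    [[0, 0, 24.7], [0.0814, -0.1504, 0.263], 1],
  ],
)

```text
time: 53.0
tool_pos: [649.6, 250.7, 133.9]
tcp_rot: [-179.9, -0.1, -19.7]
ft_force: [0.1, -0.6, 0.5]
finger_gap: 85.5
```

Run:
```python
from h import *
where()
c=cam("wrist");p,d=snapshot("wrist");W=cloud(c,d);hsv=cv2.cvtColor(p,cv2.COLOR_BGR2HSV)
m=(W[...,2]>82)&(W[...,2]<97)&(hsv[...,2]<90)&(np.hypot(W[...,0]-650,W[...,1]-249)<60); k=comp(m); print("mallet",rect(W[k]),np.median(W[k][:,2]),k.sum())
cv2.imwrite("pics/w26.png",p)
go(647.5,251.4,45,-19.6)
```

```text
t 53.0 tcp [649.6 250.7 133.9] [-1.799e+02 -1.000e-01 -1.970e+01] F [ 0.1 -0.6  0.5] gap 85.5
mallet (array([647.56176758, 251.45445251]), 59.41858673095703, 46.13868713378906, -19.37322235107422) 89.24327301125095 6671
turn [-0.1, -0.1, -0.1] shift [-0.0021, -0.0, 0.0884]
```

View pics/w26.png

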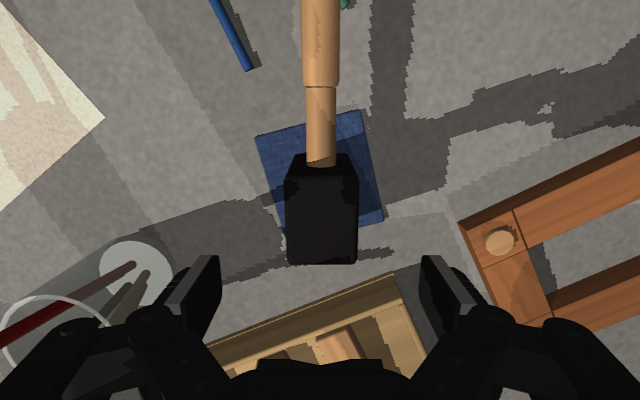

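Emit:
jog_arm(
  plan=[
    [[0, 0, 0], [-0.001, 0, 0.04], 1],
    [[0, 0, 0], [-0.001, 0, 0.072], 1],
    [[0, 0, 0], [-0.001, 0, 0.086], 1],
    [[0, 0, 0], [-0.001, 0, 0.086], 1],
    [[0, 0, 0], [-0.001, 0, 0.086], 1],
    [[0, 0, 0], [-0.001, 0, 0.086], 1],
    [[0, 0, 0], [-0.001, 0, 0.086], -1],
    [[0, 0, 0], [-0.001, 0, 0.086], -1],
    [[0, 0, 0], [-0.001, 0, 0.086], -1],
    [[0, 0, 0], [-0.001, 0, 0.086], -1],
    [[0, 0, 0], [-0.001, 0, 0.086], -1],
  ],
  force=80,
)

```text
time: 54.42
tool_pos: [648.0, 250.8, 46.5]
tcp_rot: [-180.0, -0.0, -19.7]
ft_force: [-0.8, -1.6, 5.3]
finger_gap: 45.1
```

Emit:
jog_arm(
  plan=[
    [[0, 0, 0], [0, 0, -0.004], -1],
    [[0, 0, 0], [0, 0, -0.008], -1],
    [[0, 0, 0], [0.003, 0.0003, -0.008], -1],
    [[0, 0, 0], [0.0057, 0.0005, -0.008], -1],
    [[0, 0, 0], [0.0057, 0.0005, -0.008], -1],
    [[0, 0, 0], [0.0057, 0.0005, -0.005], -1],
    [[0, 0, 0], [0.0057, 0.0005, -0.002], -1],
    [[0, 0, 0], [0.0057, 0.0005, 0], -1],
    [[0, 0, 0], [0.0057, 0.0005, 0.0005], -1],
    [[0, 0, 0], [0.0057, 0.0005, 0.0005], -1],
  ],
)

```text
time: 55.68
tool_pos: [652.8, 248.5, 46.5]
tcp_rot: [180.0, 0.0, -19.7]
ft_force: [-4.7, -2.2, 3.5]
finger_gap: 44.5
```

Moved by (4.8, −2.3) and in contact with the pad. Release and rise for the final check.

Emit:
jog_arm(
  plan=[
    [[0, 0, 0], [0, 0, 0], 0.3],
    [[0, 0, 0], [0, 0, 0], 1],
    [[0, 0, 0], [0, 0, 0], 1],
    [[0, 0, 0], [0, 0, 0], 1],
    [[0, 0, 0], [0, 0, 0], 1],
    [[0, 0, 0], [0, 0, -0.02], 1],
    [[0, 0, 0], [0, 0, -0.07], 1],
    [[0, 0, 0], [0, 0, -0.13], 1],
    [[0, 0, 0], [-0.015, 0.08, -0.19], 1],
    [[0, 0, 0], [-0.015, 0.14, -0.25], 1],
    [[0, 0, -24], [-0.015, 0.17, -0.3], 1],
    [[0, 0, -24], [-0.015, 0.17, -0.35], 1],
  ],
)

```text
time: 57.18
tool_pos: [584.8, 103.6, 364.1]
tcp_rot: [180.0, -0.0, 2.1]
ft_force: [1.1, 0.4, 0.3]
finger_gap: 85.3
```

Emit:
jog_arm(
  plan=[
    [[0, 0, -12], [0, 0, 0], 1],
    [[0, 0, -12], [0, 0, 0], 1],
    [[0, 0, -12], [0, 0, 0], 1],
  ],
)

```text
time: 57.55
tool_pos: [585.8, 105.6, 360.9]
tcp_rot: [-180.0, 0.1, 13.6]
ft_force: [-0.1, -0.6, 0.2]
finger_gap: 85.0
```

Run:
```python
from h import *
where()
c=cam("wrist");p,d=snapshot("wrist");cv2.imwrite("pics/w27.png",p)
W=cloud(c,d);hsv=cv2.cvtColor(p,cv2.COLOR_BGR2HSV)
F=np.array([518.2,20.4]);a=np.radians(8.25);Rm=np.array([[np.cos(a),-np.sin(a)],[np.sin(a),np.cos(a)]])
for n,l in dict(peg1=(-55,-100),peg2=(-55,100),peg3=(55,-100),peg4=(55,100)).items():
    q=F+Rm@np.array(l); k=np.hypot(W[...,0]-q[0],W[...,1]-q[1])<8; print(n,np.median(W[k][:,2]).round(1),k.sum())
m=(W[...,2]>82)&(W[...,2]<97)&(hsv[...,2]<80)&(np.hypot(W[...,0]-652,W[...,1]-249)<70);k=comp(m);print("mallet",rect(W[k]),np.median(W[k][:,2]))
for n in("wrist","scene","side"):
    c=cam(n);p,d=snapshot(n);W=cloud(c,d);k=(W[...,2]>78)&(W[...,2]<90)&(np.hypot(W[...,0]-452,W[...,1]+361)<50)
    if k.sum()>3: print(n,"knob",k.sum(),np.median(W[k],0).round(1))
```

```text
t 57.55 tcp [585.8 105.6 360.9] [-1.80e+02  1.00e-01  1.36e+01] F [-0.1 -0.6  0.2] gap 85.0
peg1 27.1 77
peg2 27.3 77
peg3 27.2 91
peg4 27.2 94
mallet (array([651.66876221, 249.31298828]), 60.326900482177734, 45.948184967041016, -18.707176208496094) 89.34250649849417
wrist knob 201 [ 454.4 -355.4   82.5]
scene knob 18 [ 457.7 -355.4   82.5]
side knob 44 [ 452.5 -364.3   84.1]
```

View pics/w27.png

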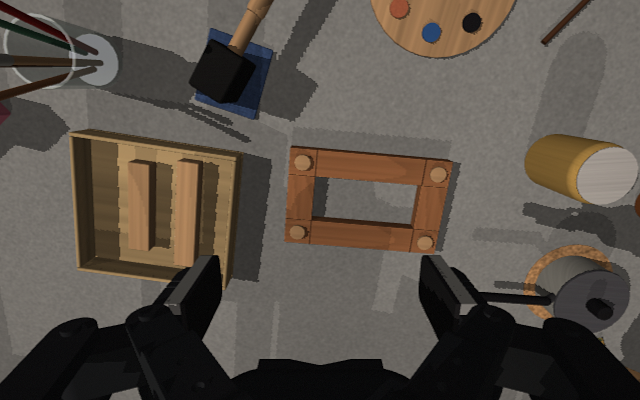

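The mallet is now upright at (651.7, 249.3), the pad's centre within about 1 mm. The pegs are home, the offcuts are in the tray and the pot is on the mat.

```bash
python3 -c "
from bench import *
print(hand_in())"
```

```text
the job is handed in; nothing more can be done
None
```

I finished the job in the order asked and handed it in at about 58 s; no verdict was reported.

**What was done:** The 140 mm offcut went from the mat into the tray. I then slid the pot by its knob onto the mat; its lid read level when checked mid-slide. The 170 mm offcut went from the frame into the tray, and I saw no other offcuts. With the black mallet in the gripper I pressed pegs 4, 3, 1 and 2 home and stood the mallet back on its pad. I never handled the tin, jar or bottle.

**Last checks:**
- **Pegs:** all four heads stand about 6 mm above the wood, which is fully home.
- **Mallet:** it stands upright within about 1 mm of the pad's centre.
- **Offcuts:** both lie flat in the tray.
- **Pot:** it stands on the mat, about 3–6 mm from the mat's centre. The cameras differ by a few millimetres.

**What went wrong or disagreed:**
- **Fingertips:** they ended about 24 mm further back than `nose_length` says, so the first grip closed above the mat offcut. I found the real offset by pressing the closed fingertips on that strip, up to about 44 N on the vertical axis (about 50 N in all). That is over the 40 N limit if fingertips count as the gripper's body.
- **Mallet slip:** it slipped about 6 mm sideways in the grip while pressing the pegs. After the first placing I regripped it and re-centred it.

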